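# Pin the mixing drum's axle with a sprung linch pin

## Task

Lock the drum mixer's axle on the dispensary counter: take the linch pin from its wooden stand, push it down through the upright hole near the free end of the axle until its collar sits on the axle, with its ring towards the axle's free end, then press the ring down around the axle's end until it snaps over the pin's point. Feel for the hole and work gently, without forcing the pin against the mixer, and do not disturb the bottle, jar and mortar nearby.

Things in the scene. Friction and masses are not known exactly. Their poses are not given: they have to be found in the camera images.
- mixer: Drum mixer: grey cast stand bolted down, aluminium drum 160 mm across. Origin on the counter right under bearing, same axes. The bearing housing reaches 35 mm above and to each side of the axle's centre line. Nothing over 60 mm high stands within 90 mm beyond the axle's end, nor under it down to the base plate. The mixer stands no more than 40 N, all contact forces added up.
- bearing (a point): On the axle's centre line in the outer face of the end bearing, 150 mm above the counter. z up; y level along the axle, outwards to its free end; x level across. The axle stub, a square steel bar 26 x 26 mm with faces square to x and z, juts out along +y: its flat end is 34 to 70 mm out, different each time. It is clamped and does not slide.
- hole_zone (a point): Fixed point on the axle's top face, above its centre line, 38 mm out from the bearing; axes as bearing. NOT the hole itself: the upright round through hole, 12 mm across, chamfered 1.5 mm, is centred up to 18 mm to either side of this point along y, always 14 mm back from the axle's flat end. A sprung ball half-way down the hole makes the pin need a push of 5 to 15 N.
- pin_grip (a point): Steel linch pin, about 145 g, upright in its stand. This point is on its axis in the part to grip, a square block 16 x 16 mm with faces square to x and y, from 29 mm below to 13 mm above this point. z up; y to the side where the open ring reaches. A round collar 26 mm across has its flat underside 33 mm below this point: it ends on the axle's top face.
- pin_tip (a point): The lower tip of the pin, 69 mm below pin_grip and 36 mm below the collar's underside; axes as there. The stem is round, 10 mm thick; its last 5 mm taper to a 7 mm wide tip. Pressed home, the tip stands 10 mm out below the axle.
- ring_end (a point): Middle of the far end of the ring, a steel wire loop 5 mm thick and 47 mm wide, hinged on a thin crossbar along the pin's x (24 mm below pin_grip, 20 mm to each side). This point is 54 mm from the hinge line. Open, the ring is level towards the pin's +y; it swings down around the axle's free end to hang along the stem.
- ring (a joint): Angle of the ring: 0 level, 1.57 closed (straight down along the stem, around the axle and beyond the tip). A sprung detent holds it open: it rests near level, sagging by up to 0.2 rad, resists until about 0.6 rad (some 1 to 3 N downwards at the far end) and then snaps shut by itself.
- stand: Fixed wooden block 70 x 70 mm, 50 mm high; origin at the centre of its underside. The pin hangs in a 14 mm square hole through its middle, collar on the top face.
- bottle_mid (a point): Amber bottle, 60 mm across, 130 mm tall, bystander; point on its axis 65 mm up.
- jar_mid (a point): White jar, 60 mm across, 75 mm tall, bystander; point on its axis 37 mm up.
- mortar_mid (a point): White ceramic mortar bowl, 90 mm across, 60 mm tall, bystander; point on its axis 30 mm up.
Things that resemble listed ones, but are neither listed nor needed, are in the scene too. Leave any yellow look-alike of the part that bears pin_grip alone.

How it is judged:
By the outcome, as a careful person would: the job done as asked, in the order asked, and still so for the second after the job is handed in, with the robot touching nothing.
It also fails if it takes over 58 s, if anything falls off the work surface, if the arm or the gripper's body presses on something with over 40 N, if the wrist force passes 120 N, or if a joint passes its speed limit or range.

## Robot

A 6-joint arm with a two-finger parallel gripper is mounted at the origin on the work surface. World frame = base frame: x ahead of the robot, y to its left, z up, the work surface at z = 0. Lengths are in mm, angles in rad, forces in N, time in s.
With the tool pointing down it reaches from about 400 to 925 mm from the base axis. Payload 12.5 kg.
Tool frame: the origin (TCP) lies at the very end of the fingers, on their centre line; the grasp point (between the pads) lies 19 mm behind it (env.grip_point_offset is the distance from the TCP to the grasp point, in mm); z points along the fingers, y is the direction in which the jaws open and shut (so a half turn about z gives the same grasp; the last joint's range is limited). The gripper opens to 95 mm and grips with 3 to 60 N. Pads are 20 mm wide; open, the fingers measure 119 mm over their backs; the gripper's body (75 mm by 180 mm) begins 59 mm behind the grasp point.
Start: joints at [-1.455, 0.491, 1.559, -0, 1.092, -0.106], TCP at [137.514, -609.706, 175.261] pointing down, gripper open.
Joint ranges: [-3.1, 3.1], [-0.84, 2.19], [0.05, 2.79], [-1.13, 4.28], [0.06, 2.93], [-2.69, 2.69]. Speed limits (rad/s): [2.22, 2.22, 2.79, 3.14, 3.14, 3.14].

## Interface

Orientations are given as [roll, pitch, yaw] about the fixed x, y, z axes, in that order (R = Rz(yaw) Ry(pitch) Rx(roll)).
In Python, from cell import env gives the robot as it stands.
- The arm moves only by the tool drive_tool, never from a script. Its argument "commands" is a list of rows, each an object of numbers: "dx", "dy", "dz": the shift along the world's x, y, z in mm; "yaw": the turn about the world's z in degrees. In form: [{"dx": .., "dy": .., "dz": .., "yaw": ..}, ...]. A call has 1 to 5 rows; each row shifts and turns the commanded pose from where the row before left it; what a row does not reach is not made up. A row lasts 1/12 s, in which the tool goes at most 41.7 mm and 7.16 degrees, less where a joint would pass 70% of its speed; a pose out of reach is approached as far as the arm can. A call with a gripper value outside its range is refused whole. "grip" is the opening, from 0 (shut) to 1 (fully open), set as the call begins (left out, the last holds). The fingers move at their own pace and stop on an object; the grip force is fixed at half the most. Time passes only in rows, so rows that do not move let the fingers close. It gives the time, the measured TCP pose, the force and the opening at its end, in the units of the state.
- env.state(): the state, without advancing time (a new reading comes with each control period).
- env.read_camera(name): name is "side" or "top" or "wrist"; returns the picture (400x640x3 uint8, red, green, blue); there is no depth.
- env.calibration(name): a dict with "intrinsics" (3x3 intrinsics, pixels), "rvec" (rotation vector, rad) and "tvec" (3), from world to camera coordinates, as OpenCV has them. Camera axes: x right, y down, z forward; pixel columns grow to the right and rows downward; lengths in mm; the calibration is good to about 2 mm. A picture is of the moment at which its call begins: read the wrist's pose just before it. calibration takes no time and is no camera call; for the wrist camera it gives the pose at the moment of the call.
- env.job_done(): hands the job in, once; it reports no verdict.
Trained networks look in the newest picture that a camera, given by its name, has taken for a name from the list of things; names that differ only in an ending like _2 or _b are one class to them, and where a whole thing is asked for, a point or a joint stands for the part that bears it (a point fixed in the world has none). Each returns a list of dicts, best first, with "conf" (0 to 1); they miss things now and then, are a little off and sometimes report something else, mostly with a low value. They report only what shows in the picture. A call takes as long as a camera call. They do not tell look-alikes from the thing itself.
- env.trace(query, camera): "pixels" (400x640 bool, what is visible of it) and "pixel" ([column, row] in pixels, amid what is visible of it).
- env.place_of(query, camera): "pixel" ([column, row] in pixels: a listed point, or the origin of a listed thing).
The state is a dict: "t": time; "joints": joint angles; "qvel": joint speeds; "tau": joint torques, N m; "eef_pos": TCP position; "tcp_rot": TCP orientation; "ft_force": force on the tool from outside, world axes, zero at the start; "moment": the same for the moment, N m; "opening": opening from 0.0 (shut) to 1.0 (fully open).
Only numpy, scipy, OpenCV 4.12 (cv2) and the standard library are available. Lean on these libraries where they do the work, as an engineer would, in place of code of your own. Each camera call takes 0.05 s, during which the arm holds its last target.

## Working session

There is one attempt and no reset: what is moved stays moved. The work goes in short steps, Python scripts to look and compute and a tool call to move; the robot and the scene stay as the last step left them, time stands still between calls to the robot, and variables do not carry over. Pictures are saved under pics/ and viewed, and the job is handed in when it is done.

Besides the shell and the picture viewer there is one more tool, called as name(argument=value, ...) on one line, values as JSON. drive_tool: Moves the arm, as the interface text tells. Its arguments: {"type":"object","properties":{"commands":{"type":"array"},"grip":{"type":"number"}},"required":["commands"]}

```bash
ls; mkdir -p pics; cat > h.py <<'E'
from cell import env
import numpy as np, cv2
def save(name,img): cv2.imwrite('pics/'+name+'.png',cv2.cvtColor(np.ascontiguousarray(img),cv2.COLOR_RGB2BGR))
def P(c):
    k=env.calibration(c); R=cv2.Rodrigues(np.array(k['rvec'],float))[0]; t=np.array(k['tvec'],float).reshape(3)
    return np.array(k['intrinsics'],float),R,t
def ray(cal,px):
    K,R,t=cal; d=R.T@np.linalg.solve(K,[px[0],px[1],1.]); return -R.T@t,d/np.linalg.norm(d)
def proj(cal,X):
    K,R,t=cal; p=K@(R@np.array(X,float)+t); return p[:2]/p[2]
def tri(l):
    A=np.zeros((3,3));b=np.zeros(3)
    for cal,px in l:
        o,d=ray(cal,px);M=np.eye(3)-np.outer(d,d);A+=M;b+=M@o
    X=np.linalg.solve(A,b); return X,[np.linalg.norm(proj(c,X)-px) for c,px in l]
def onz(cal,px,z):
    o,d=ray(cal,px); return o+d*(z-o[2])/d[2]
E
python3 - <<'E'
from h import *
s=env.state();print(s)
cals={}
for c in ['side','top','wrist']:
    cals[c]=P(c)
    save('a_'+c,env.read_camera(c))
    K,R,t=cals[c];print(c,K[0,0],-R.T@t,R[2])
    for q in ['pin_grip','pin_tip','ring_end','bearing','hole_zone','stand','mixer','bottle_mid','jar_mid','mortar_mid']:
        print(q,[(np.round(r['pixel']).tolist(),round(r['conf'],2)) for r in env.place_of(q,c)])
print(env.state()['t'])
E
```

```text
pics
{'t': 0.0, 'joints': array([-1.45459021e+00,  4.91611978e-01,  1.55942319e+00,  3.67290320e-06,
        1.09170511e+00, -1.05576013e-01]), 'qvel': array([ 0.00018649, -0.00024278,  0.00027623, -0.00046532, -0.00071873,
       -0.00066623]), 'tau': array([ 2.79886110e-03, -6.12631845e+01, -2.58179712e+01,  6.93554711e-02,
        4.82566771e-02, -1.06624213e-04]), 'eef_pos': array([ 137.48584843, -609.40735142,  174.63825364]), 'tcp_rot': array([-3.14045177e+00, -1.24174946e-04,  2.21780359e-01]), 'ft_force': array([0.62675549, 0.51501357, 0.19624081]), 'moment': array([-0.00393077, -0.0165941 ,  0.02242414]), 'opening': 0.9980852821978113}
side 407.76025529728315 [422.74280433 733.07558093 712.64683201] [ 0.17657429 -0.66721109 -0.72363726]
pin_grip [([323.0, 217.0], 0.72), ([392.0, 250.0], 0.72), ([238.0, 163.0], 0.71), ([306.0, 307.0], 0.61), ([347.0, 127.0], 0.52)]
pin_tip [([321.0, 235.0], 0.95), ([277.0, 291.0], 0.82), ([248.0, 171.0], 0.78), ([364.0, 240.0], 0.56)]
ring_end [([224.0, 175.0], 0.65), ([305.0, 276.0], 0.59), ([314.0, 241.0], 0.58), ([382.0, 226.0], 0.45)]
bea
[... 322 characters left out ...]
65), ([330.0, 287.0], 0.56), ([258.0, 231.0], 0.52)]
pin_tip [([325.0, 259.0], 0.84), ([370.0, 134.0], 0.64)]
ring_end [([348.0, 270.0], 0.64), ([273.0, 221.0], 0.61), ([300.0, 226.0], 0.41)]
bearing [([419.0, 213.0], 0.83)]
hole_zone [([398.0, 209.0], 0.89), ([324.0, 152.0], 0.22)]
stand [([324.0, 219.0], 0.69)]
mixer [([407.0, 216.0], 0.71)]
bottle_mid [([326.0, 149.0], 0.8)]
jar_mid [([267.0, 170.0], 0.77)]
mortar_mid [([249.0, 276.0], 0.8), ([416.0, 213.0], 0.72)]
wrist 341.82401016600596 [ 204.10504805 -593.50764115  384.9479645 ] [-0.23875148 -0.05396753 -0.96957993]
pin_grip []
pin_tip []
ring_end []
bearing []
hole_zone []
stand []
mixer []
bottle_mid []
jar_mid []
mortar_mid []
1.65
```

View pics/a_side.png

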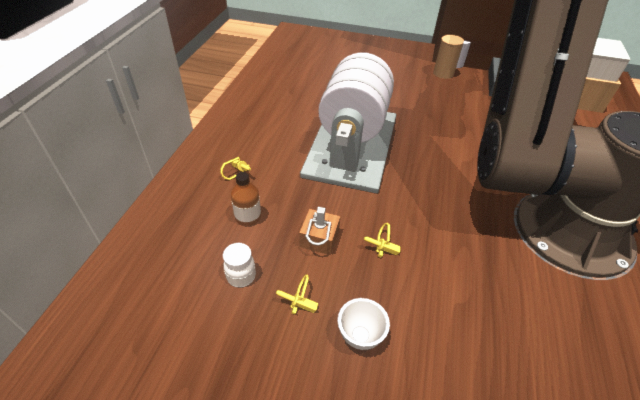

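View pics/a_top.png

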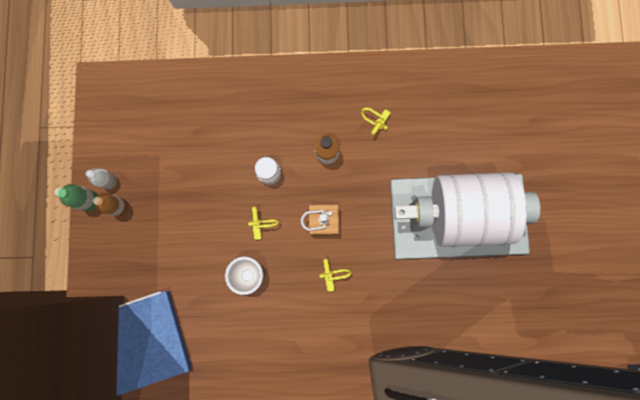

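The steel pin stands in the wooden block at side (321,217) and top (323,218), with its ring towards image left in the top view. The mixer's axle end is at side (344,131) and top (404,212), pointing left. The yellow ones are decoys. Triangulating next.

```bash
python3 - <<'E'
from h import *
S,T=P('side'),P('top')
for n,a,b in [('grip',(323,217),(324,217)),('ring_end',(314,241),(300,226)),('bearing',(342,127),(419,213)),('hz',(344,133),(398,209))]:
    X,e=tri([(S,a),(T,b)]);print(n,X.round(1),np.round(e,1))
for n,px,z in [('stand',(324,219),50),('bottle',(326,149),65),('jar',(267,170),37),('mortar',(249,276),30),('bearing',(419,213),150),('hz',(398,209),163)]:
    print(n,onz(T,px,z).round(1))
a=cv2.imread('pics/a_side.png');b=cv2.imread('pics/a_top.png')
f=lambda i,x,y,w,h,k:cv2.resize(i[y:y+h,x:x+w],None,fx=k,fy=k,interpolation=cv2.INTER_CUBIC)
cv2.imwrite('pics/b1.png',np.hstack([f(a,290,100,100,150,4),f(b,290,180,100,150,4)]))
cv2.imwrite('pics/b2.png',f(b,290,180,160,70,5))
E
```

```text
grip [547.6 188.8  70.9] [2.4 2.1]
ring_end [538.9 248.8  63.6] [2.9 2.4]
bearing [552.9 -26.5 145.1] [2.3 2.4]
hz [549.8  22.  166.7] [2.6 2.6]
stand [549.9 189.8  50. ]
bottle [721.6 179.9  65. ]
jar [679.3 330.3  37. ]
mortar [416.5 378.7  30. ]
bearing [547.  -26.2 150. ]
hz [555.9  21.9 163. ]
```

View pics/b1.png

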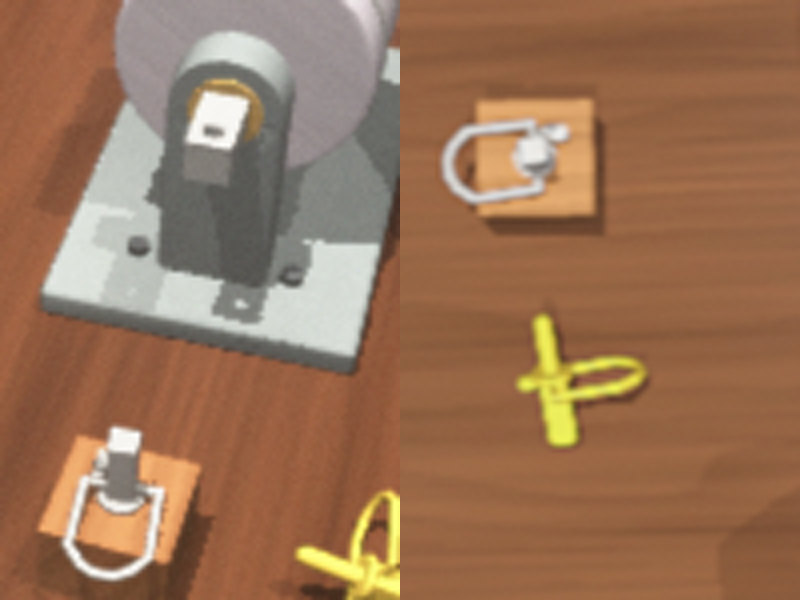

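View pics/b2.png

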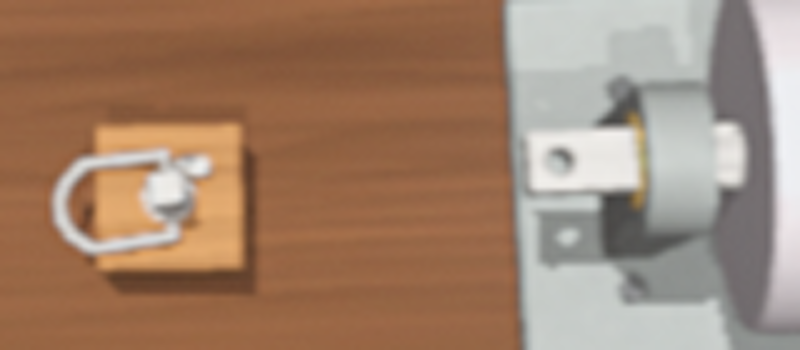

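drive_tool(commands=[{"dx":28,"dy":23,"dz":17,"yaw":7},{"dx":28,"dy":23,"dz":17,"yaw":7},{"dx":28,"dy":23,"dz":17,"yaw":7},{"dx":28,"dy":23,"dz":17,"yaw":7},{"dx":28,"dy":23,"dz":17,"yaw":7}])

```text
t: 2.07
eef_pos: [278.5, -493.4, 261.1]
tcp_rot: [3.141, 0.0, 0.838]
ft_force: [-0.4, -1.1, -0.2]
opening: 0.997
```

drive_tool(commands=[{"dx":28,"dy":23,"dz":17,"yaw":7},{"dx":28,"dy":23,"dz":17,"yaw":7},{"dx":28,"dy":23,"dz":17,"yaw":7},{"dx":28,"dy":23,"dz":17,"yaw":7},{"dx":28,"dy":23,"dz":17,"yaw":7}])

```text
t: 2.48
eef_pos: [418.6, -378.2, 346.4]
tcp_rot: [3.141, 0.0, 1.45]
ft_force: [0.7, -0.1, -0.2]
opening: 1.002
```

drive_tool(commands=[{"dx":10,"dy":38,"dz":0,"yaw":7},{"dx":10,"dy":38,"dz":0},{"dx":10,"dy":38,"dz":0},{"dx":10,"dy":38,"dz":0},{"dx":10,"dy":38,"dz":0}])

```text
invalid input
```

drive_tool(commands=[{"dx":10,"dy":38,"yaw":7},{"dx":10,"dy":38,"yaw":0},{"dx":10,"dy":38,"yaw":0},{"dx":10,"dy":38,"yaw":0},{"dx":10,"dy":38,"yaw":0}])

```text
invalid input
```

drive_tool(commands=[{"dx":10,"dy":38,"dz":0,"yaw":6.9},{"dx":10,"dy":38,"dz":0,"yaw":0},{"dx":10,"dy":38,"dz":0,"yaw":0},{"dx":10,"dy":38,"dz":0,"yaw":0},{"dx":10,"dy":38,"dz":0,"yaw":0}])

```text
t: 2.9
eef_pos: [467.6, -187.8, 345.4]
tcp_rot: [3.141, 0.0, 1.564]
ft_force: [0.2, -0.4, 0.2]
opening: 0.996
```

drive_tool(commands=[{"dx":15,"dy":38,"dz":0,"yaw":0},{"dx":15,"dy":38,"dz":0,"yaw":0},{"dx":15,"dy":38,"dz":0,"yaw":0},{"dx":15,"dy":38,"dz":0,"yaw":0},{"dx":15,"dy":38,"dz":0,"yaw":0}])

```text
t: 3.32
eef_pos: [542.8, 2.4, 345.5]
tcp_rot: [3.141, 0.0, 1.564]
ft_force: [0.3, -0.2, 0.3]
opening: 1.002
```

```bash
cat > look.py <<'E'
from h import *
import sys,pickle
def look(name):
    cal=P('wrist');s=env.state();im=env.read_camera('wrist');save(name,im)
    pickle.dump((cal,s['eef_pos'],s['tcp_rot']),open('pics/'+name+'.pkl','wb'))
    print(s['t'],s['eef_pos'],s['tcp_rot']);return cal
look(sys.argv[1])
E
python3 look.py c1
```

```text
3.3167 [542.79370756   2.37965377 345.52419862] [3.14095911e+00 1.07939662e-04 1.56400972e+00]
```

View pics/c1.png

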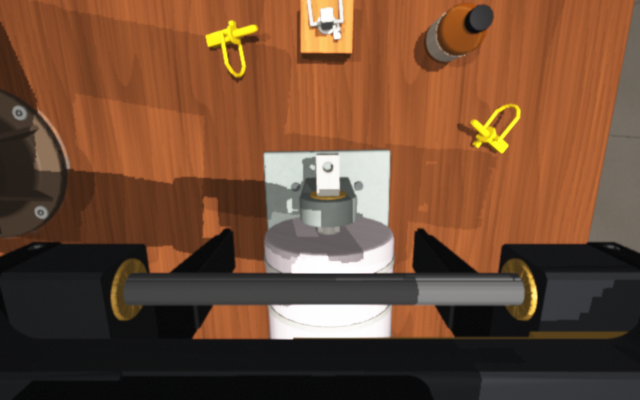

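The wrist view shows the axle at (328,172) with its hole at (327,167), and the stand with the pin at (327,20). Image up is +y.

drive_tool(commands=[{"dx":1,"dy":24,"dz":-12,"yaw":0},{"dx":1,"dy":24,"dz":-12,"yaw":0},{"dx":1,"dy":24,"dz":-12,"yaw":0},{"dx":1,"dy":24,"dz":-12,"yaw":0},{"dx":0,"dy":0,"dz":0,"yaw":0}])

```text
t: 3.78
eef_pos: [545.6, 99.3, 295.1]
tcp_rot: [-3.138, -0.001, 1.566]
ft_force: [-0.1, -0.5, 0.6]
opening: 0.996
```

```bash
python3 look.py c2
```

```text
3.7833 [545.57197894  99.30688907 295.05287117] [-3.13842043e+00 -5.53424841e-04  1.56647710e+00]
```

View pics/c2.png

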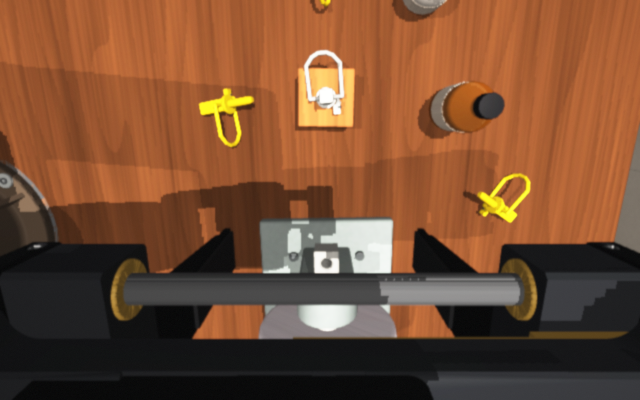

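```bash
python3 - <<'E'
import cv2,numpy as np
a=cv2.imread('pics/c2.png');b=cv2.imread('pics/c1.png')
f=lambda i,x,y,w,h,k:cv2.resize(i[y:y+h,x:x+w],None,fx=k,fy=k,interpolation=cv2.INTER_CUBIC)
cv2.imwrite('pics/d1.png',np.hstack([f(a,290,40,80,100,5),f(b,290,140,80,100,5)]))
cv2.imwrite('pics/d2.png',f(a,290,210,80,70,8))
E
```

```text
(no output)
```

View pics/d1.png

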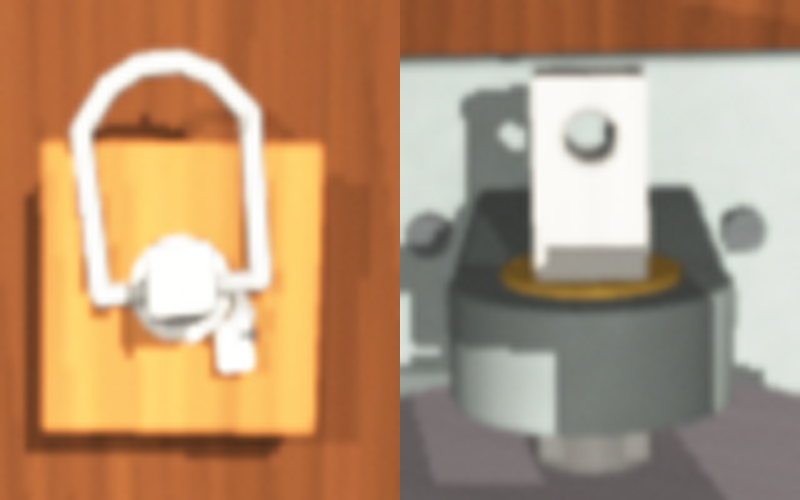

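View pics/d2.png

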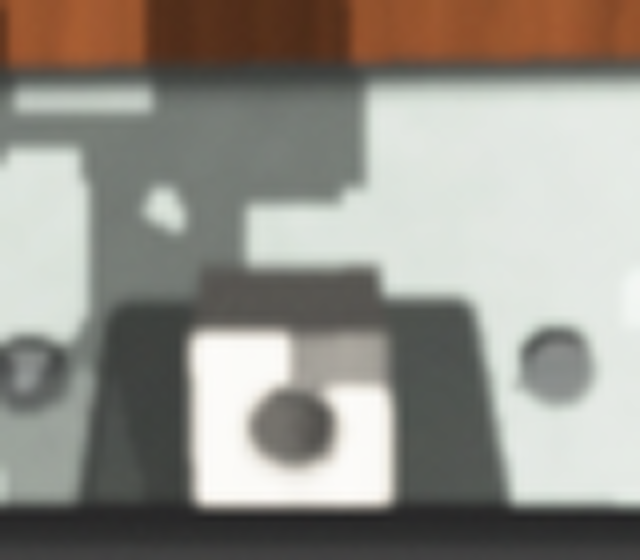

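```bash
python3 - <<'E'
from h import *
import pickle
c1=pickle.load(open('pics/c1.pkl','rb'))[0];c2=pickle.load(open('pics/c2.pkl','rb'))[0]
S,T=P('side'),P('top')
h=[(c1,(328,167)),(c2,(326.5,263.4)),(T,(402.4,211.8)),(S,(343.3,132.5))]
for l in (h[:2],h,h[2:]):
    X,e=tri(l);print('hole',X.round(1),np.round(e,1))
for c,p in h: print(onz(c,p,163).round(1))
print('axle corners c1');
for p in [(316.6,155),(338.6,154.4),(317,195.6),(339,195)]: print(onz(c1,p,163).round(1))
print('axle corners c2')
for p in [(290+190/8,210+328/8),(290+388/8,210+328/8)]: print(onz(c2,p,163).round(1))
print('pin top'); 
for c,p in [(c2,(326,96.6)),(T,(290+535/5-100/5+100/5,0))][:1]: print(onz(c,p,96).round(1))
for p in [(150,258),(208,258),(150,310),(212,308)]: print(onz(c2,(290+p[0]/5,40+p[1]/5),96).round(1))
print('xbar ends');
for p in [(105,297),(262,283),(168,62)]: print(onz(c2,(290+p[0]/5,40+p[1]/5),59).round(1))
print('stand corners')
for p in [(42,143),(323,143),(42,433),(318,433)]: print(onz(c2,(290+p[0]/5,40+p[1]/5),50).round(1))
# pin top from top/side: crop b1 top: (537,152)/4 ; side (125,432)/4
t=(290+(537-400)/4,180+145/4); s=(290+125/4,100+432/4)
print('pintop tri',t,s,tri([(S,s),(T,t)]),tri([(S,s),(T,t),(c2,(326,96.6))]),onz(T,t,96))
E
```

```text
hole [548.1  14.9 163.8] [0. 0.]
hole [548.2  13.4 160.8] [1.  0.3 0.8 0.5]
hole [548.6  12.  159.8] [0.5 0.5]
[548.1  14.8 163. ]
[548.   14.6 163. ]
[549.4  12.5 163. ]
[546.7  16.2 163. ]
axle corners c1
[535.1  28.7 163. ]
[560.3  29.2 163. ]
[535.1 -18.9 163. ]
[561.  -18.4 163. ]
axle corners c2
[534.4  29.  163. ]
[560.9  28.9 163. ]
pin top
[548.1 190.5  96. ]
[541.3 196.   96. ]
[554.5 195.9  96. ]
[541.2 184.6  96. ]
[555.4 185.   96. ]
xbar ends
[529.5 189.2  59. ]
[568.7 192.4  59. ]
[545.5 243.7  59. ]
stand corners
[513.9 226.5  50. ]
[584.1 226.2  50. ]
[512.4 155.7  50. ]
[584.1 155.5  50. ]
pintop tri (324.25, 216.25) (321.25, 208.0) (array([549.67765533, 187.78889974,  96.10269465]), [np.float64(0.994647681676253), np.float64(0.8601811522226669)]) (array([548.96875182, 189.1471762 ,  97.92160202]), [np.float64(0.8243452253082297), np.float64(1.1864053485170645), np.float64(1.3576697343115647)]) [551.71894108 188.00719236  96.        ]
```

```bash
python3 - <<'E'
from h import *
import pickle
c2=pickle.load(open('pics/c2.pkl','rb'))[0]
S,T=P('side'),P('top')
l=[(c2,(337,110)),(S,(315,215)),(T,(330,213.2))]
print(tri(l),tri(l[:2]))
for z in (59,70,83,96): print(proj(c2,(548,190,z)).round(1),onz(c2,(337,110),z).round(1))
print(proj(P('wrist'),env.state()['eef_pos']))
a=cv2.imread('pics/a_side.png');b=cv2.imread('pics/c2.png')
f=lambda i,x,y,w,h,k:cv2.resize(i[y:y+h,x:x+w],None,fx=k,fy=k,interpolation=cv2.INTER_CUBIC)
cv2.imwrite('pics/e1.png',np.hstack([f(a,300,200,40,50,10),f(b,308,80,40,50,10)]))
E
```

```text
(array([562.84500565, 175.53951291,  55.89169919]), [np.float64(0.786049659508442), np.float64(0.19003726273205), np.float64(0.3647001471768899)]) (array([562.60678542, 176.36190922,  56.81370898]), [np.float64(0.3468422842443791), np.float64(0.2046407592145553)])
[325.8  98.6] [562.1 176.2  59. ]
[325.8  98.2] [561.7 176.1  70. ]
[325.9  97.6] [561.2 175.8  83. ]
[325.9  97. ] [560.8 175.6  96. ]
[323.69041294 227.29484017]
```

View pics/e1.png

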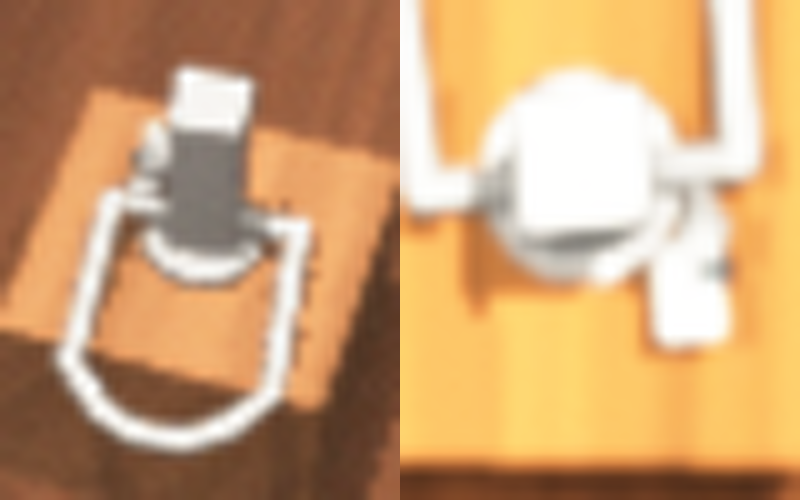

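drive_tool(commands=[{"dx":0.5,"dy":18,"dz":-31,"yaw":1.5},{"dx":0.5,"dy":18,"dz":-31,"yaw":1.5},{"dx":0.5,"dy":18,"dz":-31,"yaw":1.5},{"dx":0.5,"dy":18,"dz":-31,"yaw":0},{"dx":0.5,"dy":18,"dz":-31,"yaw":0}])

```text
t: 4.25
eef_pos: [549.5, 186.1, 141.7]
tcp_rot: [3.14, -0.0, 1.642]
ft_force: [1.6, -0.6, 0.7]
opening: 1.003
```

drive_tool(commands=[{"dx":0,"dy":0,"dz":-15,"yaw":0},{"dx":0,"dy":0,"dz":-15,"yaw":0},{"dx":0,"dy":0,"dz":-10,"yaw":0},{"dx":0,"dy":0,"dz":0,"yaw":0}])

```text
t: 4.58
eef_pos: [548.7, 185.4, 100.9]
tcp_rot: [-3.139, 0.0, 1.642]
ft_force: [0.3, -0.2, 0.7]
opening: 1.003
```

```bash
python3 look.py f1; python3 - <<'E'
from h import *
save('f1s',env.read_camera('side'))
a=cv2.imread('pics/f1s.png');b=cv2.imread('pics/f1.png')
f=lambda i,x,y,w,h,k:cv2.resize(i[y:y+h,x:x+w],None,fx=k,fy=k,interpolation=cv2.INTER_CUBIC)
cv2.imwrite('pics/f2.png',np.hstack([f(a,270,150,100,120,4),f(b,260,160,100,120,4)]))
E
```

```text
4.5833 [548.65012705 185.40903512 100.89158451] [-3.13942223e+00  4.54285053e-04  1.64188936e+00]
```

View pics/f2.png

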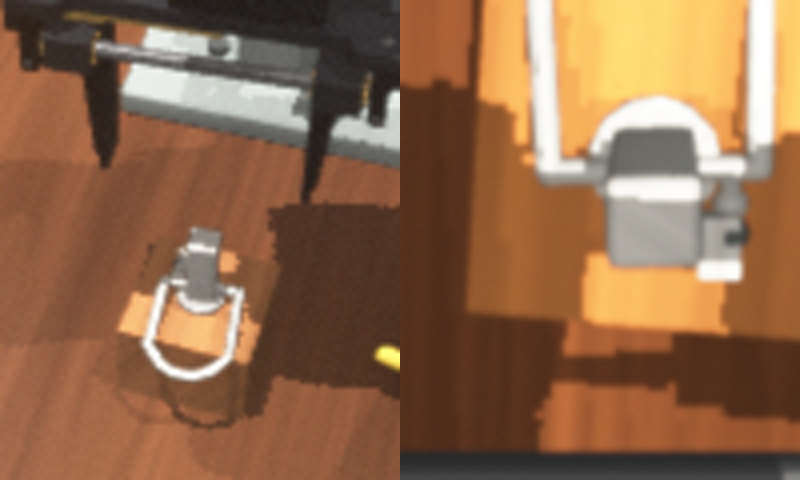

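```bash
python3 - <<'E'
from h import *
import pickle
c=pickle.load(open('pics/f1.pkl','rb'))[0]
q=lambda x,y:(260+(x-400)/4,160+y/4)
for p in [(607,180),(700,178),(610,267),(697,266),(654,223)]: print(onz(c,q(*p),96).round(1))
for p in [(545,175),(762,160)]: print('bar',onz(c,q(*p),59).round(1))
print('lug',onz(c,q(722,240),70).round(1))
E
```

```text
[540.  198.4  96. ]
[555.  199.9  96. ]
[541.5 183.7  96. ]
[555.7 184.9  96. ]
[548.1 191.7  96. ]
bar [527.5 188.8  59. ]
bar [568.4 194.7  59. ]
lug [561.4 181.7  70. ]
```

drive_tool(commands=[{"dx":-0.5,"dy":5.5,"dz":0,"yaw":1},{"dx":0,"dy":0,"dz":-11,"yaw":0},{"dx":0,"dy":0,"dz":-11,"yaw":0},{"dx":0,"dy":0,"dz":-11,"yaw":0},{"dx":0,"dy":0,"dz":0,"yaw":0}])

```text
t: 5.1
eef_pos: [547.3, 191.5, 66.7]
tcp_rot: [-3.138, 0.001, 1.66]
ft_force: [0.7, 0.1, -0.1]
opening: 1.001
```

drive_tool(commands=[{"dx":0,"dy":0,"dz":0,"yaw":0},{"dx":0,"dy":0,"dz":0,"yaw":0},{"dx":0,"dy":0,"dz":0,"yaw":0},{"dx":0,"dy":0,"dz":0,"yaw":0},{"dx":0,"dy":0,"dz":0,"yaw":0}], grip=0.05)

```text
t: 5.52
eef_pos: [548.7, 191.8, 69.6]
tcp_rot: [3.141, -0.0, 1.66]
ft_force: [0.9, -0.4, 0.1]
opening: 0.706
```

drive_tool(commands=[{"dx":0,"dy":0,"dz":0,"yaw":0},{"dx":0,"dy":0,"dz":0,"yaw":0},{"dx":0,"dy":0,"dz":0,"yaw":0},{"dx":0,"dy":0,"dz":0,"yaw":0},{"dx":0,"dy":0,"dz":0,"yaw":0}], grip=0.05)

```text
t: 5.93
eef_pos: [548.5, 191.8, 69.3]
tcp_rot: [3.141, 0.0, 1.66]
ft_force: [-0.2, -0.2, -1.0]
opening: 0.356
```

drive_tool(commands=[{"dx":0,"dy":0,"dz":-1.5,"yaw":0},{"dx":0,"dy":0,"dz":0,"yaw":0},{"dx":0,"dy":0,"dz":0,"yaw":0},{"dx":0,"dy":0,"dz":0,"yaw":0},{"dx":0,"dy":0,"dz":0,"yaw":0}], grip=0.05)

```text
t: 6.35
eef_pos: [548.5, 191.8, 67.7]
tcp_rot: [3.142, 0.0, 1.66]
ft_force: [-0.4, 0.3, 0.3]
opening: 0.061
```

drive_tool(commands=[{"dx":0,"dy":0,"dz":0,"yaw":0},{"dx":0,"dy":0,"dz":0,"yaw":0},{"dx":0,"dy":0,"dz":0,"yaw":0}], grip=0.05)

```text
t: 6.6
eef_pos: [548.5, 191.8, 67.8]
tcp_rot: [3.141, 0.0, 1.66]
ft_force: [0.6, 0.4, 0.7]
opening: 0.051
```

```bash
python3 look.py g1; python3 - <<'E'
from h import *
save('g1s',env.read_camera('side'))
save('g1t',env.read_camera('top'))
a=cv2.imread('pics/g1s.png');b=cv2.imread('pics/g1.png');t=cv2.imread('pics/g1t.png')
f=lambda i,x,y,w,h,k:cv2.resize(i[y:y+h,x:x+w],None,fx=k,fy=k,interpolation=cv2.INTER_CUBIC)
cv2.imwrite('pics/g2.png',np.hstack([f(a,270,130,100,120,4),f(b,260,160,100,120,4)]))
E
```

```text
6.6 [548.51542687 191.80159237  67.7629293 ] [3.14149165e+00 1.20401941e-05 1.65996451e+00]
```

View pics/g2.png

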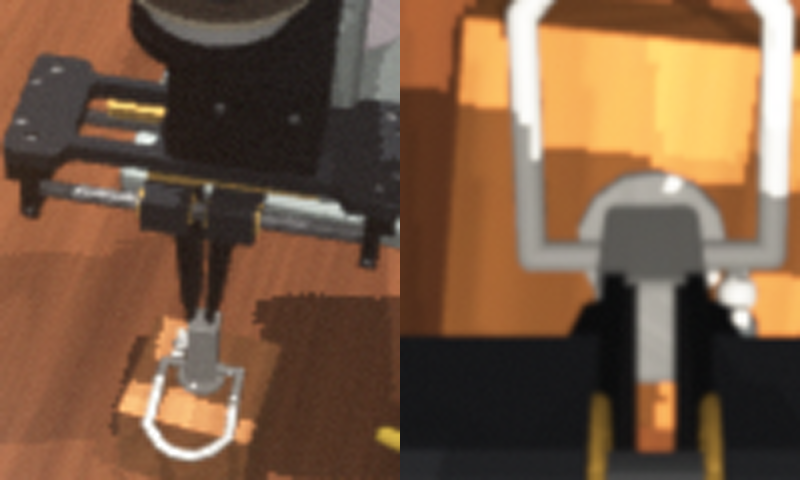

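View pics/g1.png

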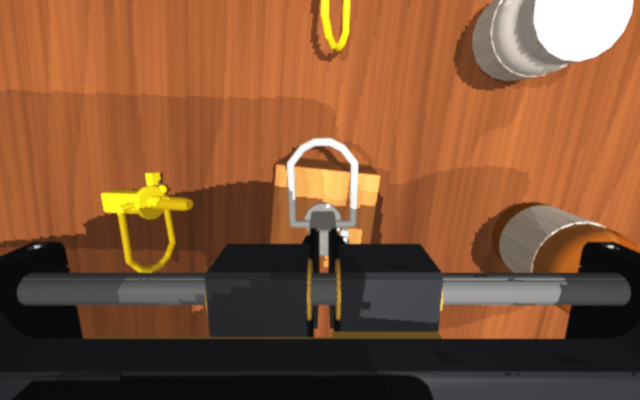

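```bash
python3 - <<'E'
from h import *
import pickle
S=P('side');c=pickle.load(open('pics/g1.pkl','rb'))[0]
for z in (59,68,87,96,127):
    p=proj(S,(548.5,191.8,z)); w=proj(c,(548.5,191.8,z))
    print(z,((p-[270,130])*4).round(), ((w-[260,160])*4+[400,0]).round())
a=cv2.imread('pics/g1s.png')
cv2.imwrite('pics/g3.png',cv2.resize(a[190:250,290:350],None,fx=10,fy=10,interpolation=cv2.INTER_CUBIC))
t=cv2.imread('pics/g1t.png')
cv2.imwrite('pics/g4.png',cv2.resize(t[170:270,260:420],None,fx=5,fy=5,interpolation=cv2.INTER_CUBIC))
E
```

```text
59 [199. 364.] [654. 253.]
68 [199. 353.] [654. 270.]
87 [201. 329.] [654. 311.]
96 [201. 317.] [654. 333.]
127 [203. 275.] [654. 427.]
```

View pics/g3.png

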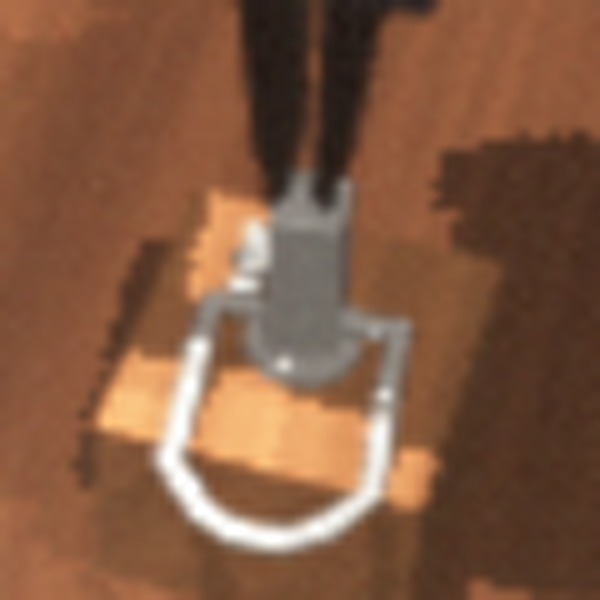

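drive_tool(commands=[{"dx":0,"dy":0,"dz":0,"yaw":0},{"dx":0,"dy":0,"dz":0,"yaw":0},{"dx":0,"dy":0,"dz":0,"yaw":0}], grip=0)

```text
t: 7.0
eef_pos: [548.5, 191.8, 67.8]
tcp_rot: [3.141, 0.0, 1.66]
ft_force: [-0.3, 0.3, 0.2]
opening: 0.001
```

```bash
python3 look.py g5; python3 - <<'E'
from h import *
b=cv2.imread('pics/g5.png')
cv2.imwrite('pics/g6.png',cv2.resize(b[190:290,270:390],None,fx=6,fy=6,interpolation=cv2.INTER_CUBIC))
print(env.state())
E
```

```text
7.0 [548.52034637 191.78759606  67.78027599] [3.14146326e+00 8.57467555e-06 1.65991542e+00]
{'t': 7.05, 'joints': array([ 2.22730895e-01,  5.57596004e-01,  1.77771960e+00, -3.73365892e-05,
        8.06217245e-01,  1.33595806e-01]), 'qvel': array([-0.0009541 , -0.00015128,  0.00065434,  0.00046999,  0.00121667,
        0.00111667]), 'tau': array([ 1.07953740e-03, -5.97389245e+01, -2.00012004e+01,  6.24670554e-02,
        2.46608199e-02, -7.53834797e-06]), 'eef_pos': array([548.49817977, 191.78910759,  67.75511904]), 'tcp_rot': array([3.14152979e+00, 1.87400343e-05, 1.65995726e+00]), 'ft_force': array([ 0.38261738,  0.24663434, -0.02247627]), 'moment': array([-0.00803272, -0.1359764 ,  0.06065048]), 'opening': 0.003532411623561726}
```

View pics/g6.png

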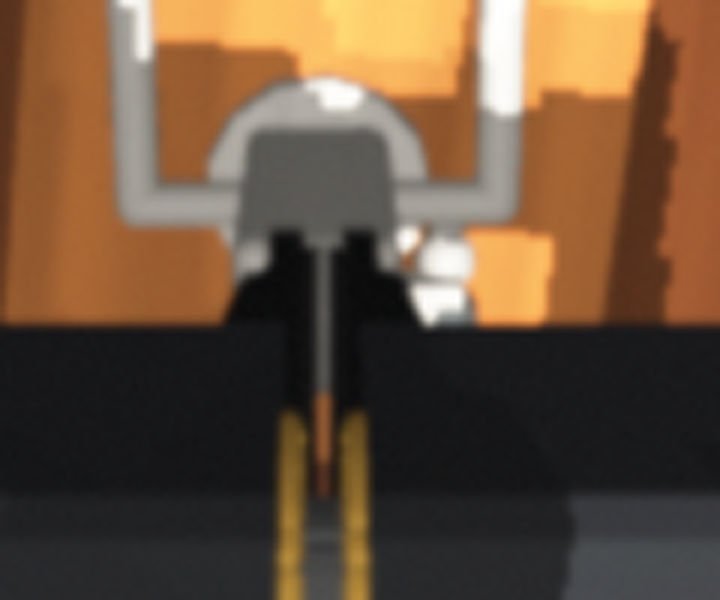

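```bash
python3 - <<'E'
from h import *
S=P('side')
for dz in (0,30,60):
  for dx in (50,-50):
    p=proj(S,(548.65+dx,185.4,100.9+dz)); print(dz,dx,p.round(1),((p-[270,150])*4).round())
for z in (50,59,83,96): print(proj(S,(548.1,191.2,z)).round(1))
print(P('wrist')[1].T@-P('wrist')[2])
E
```

```text
0 50 [297.7 200.2] [111. 201.]
0 -50 [345.1 210.9] [300. 244.]
30 50 [297.7 189.9] [111. 160.]
30 -50 [346.3 200.7] [305. 203.]
60 50 [297.6 179.1] [110. 116.]
60 -50 [347.6 190. ] [310. 160.]
[319.8 223.7]
[319.9 221. ]
[320.4 213.4]
[320.6 209.2]
[542.09062693 261.18733521 277.44628226]
```

View pics/f1.png

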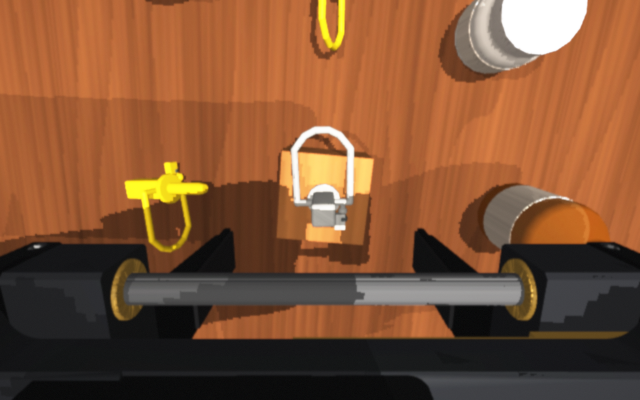

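View pics/f1s.png

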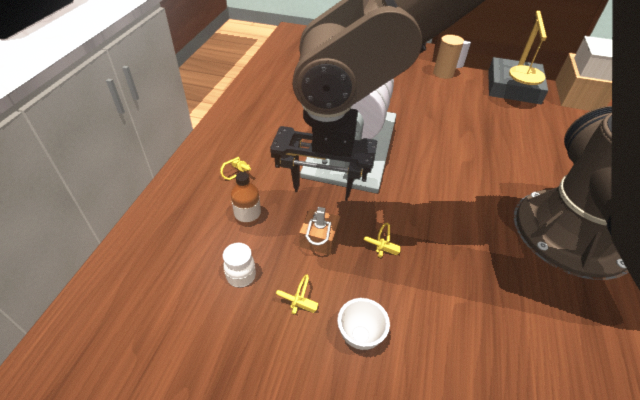

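```bash
python3 - <<'E'
from h import *
import pickle
c,e,r=pickle.load(open('pics/f1.pkl','rb')); S=P('side')
print(tri([(S,(296.8,191.2)),(c,(415,231))]),tri([(S,(347,200)),(c,(232,231))]),e)
print(env.grip_point_offset, [a for a in dir(env) if a[0]!='_'])
w=cv2.imread('pics/f1.png');s=cv2.imread('pics/f1s.png')
f=lambda i,x,y,w,h,k:cv2.resize(i[y:y+h,x:x+w],None,fx=k,fy=k,interpolation=cv2.INTER_CUBIC)
cv2.imwrite('pics/h1.png',np.vstack([f(w,180,200,260,100,3),f(s,260,130,130,90,6)]))
E
```

```text
(array([595.20513556, 200.84436759, 143.10710921]), [np.float64(0.15033516634462474), np.float64(0.590987476608373)]) (array([497.99222965, 191.14935335, 137.98794074]), [np.float64(0.806630909540005), np.float64(3.0316730370074967)]) [548.65012705 185.40903512 100.89158451]
18.8 ['IKError', 'calibration', 'grip_point_offset', 'job_done', 'place_of', 'read_camera', 'state', 'trace']
```

View pics/h1.png

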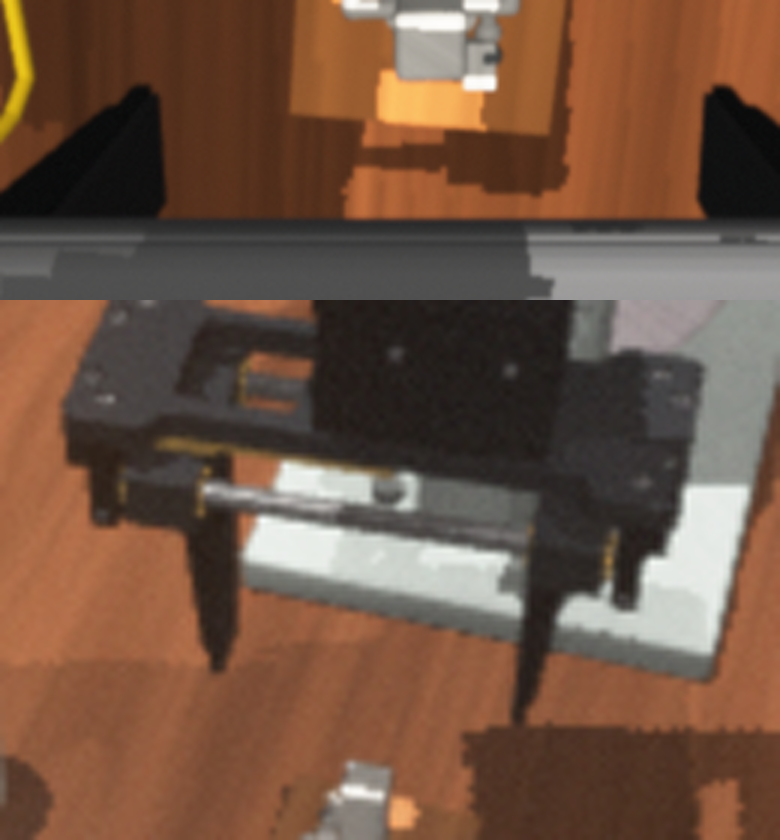

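drive_tool(commands=[{"dx":0,"dy":0,"dz":-0.7,"yaw":0},{"dx":0,"dy":0,"dz":-0.7,"yaw":0},{"dx":0,"dy":0,"dz":-0.6,"yaw":0},{"dx":0,"dy":0,"dz":0,"yaw":0}])

```text
t: 7.38
eef_pos: [548.4, 191.8, 65.6]
tcp_rot: [-3.141, 0.0, 1.66]
ft_force: [0.1, 0.5, 0.2]
opening: 0.011
```

drive_tool(commands=[{"dx":0,"dy":0,"dz":-1,"yaw":0},{"dx":0,"dy":0,"dz":-1,"yaw":0},{"dx":0,"dy":0,"dz":-1,"yaw":0},{"dx":0,"dy":0,"dz":0,"yaw":0}])

```text
t: 7.72
eef_pos: [548.4, 191.8, 62.5]
tcp_rot: [-3.141, 0.0, 1.66]
ft_force: [-1.0, -0.2, -0.2]
opening: 0.002
```

```bash
python3 look.py i1; python3 - <<'E'
from h import *
save('i1s',env.read_camera('side'))
a=cv2.imread('pics/i1s.png');b=cv2.imread('pics/i1.png')
f=lambda i,x,y,w,h,k:cv2.resize(i[y:y+h,x:x+w],None,fx=k,fy=k,interpolation=cv2.INTER_CUBIC)
cv2.imwrite('pics/i2.png',np.hstack([f(a,295,180,50,75,8),f(b,300,190,50,75,8)]))
E
```

```text
7.7167 [548.42208285 191.77417704  62.5347259 ] [-3.14137854e+00  3.22494110e-05  1.65992030e+00]
```

View pics/i2.png

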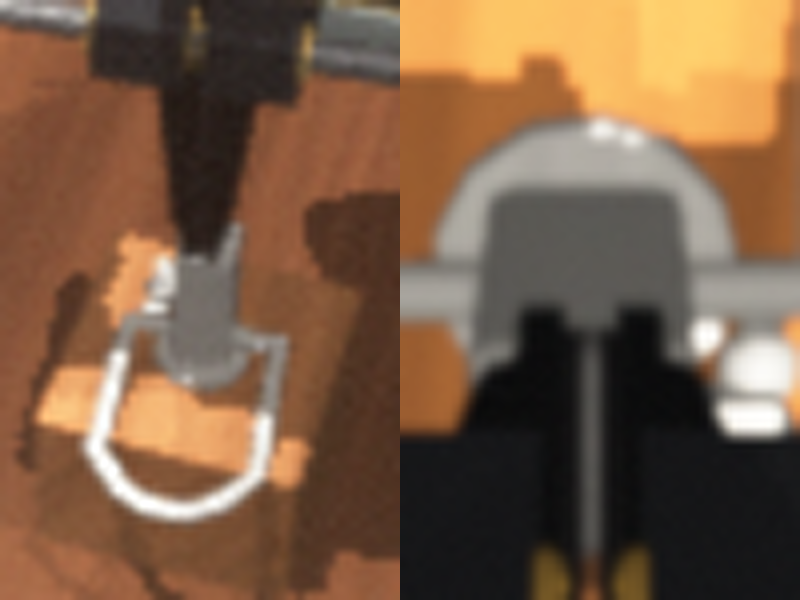

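drive_tool(commands=[{"dx":0,"dy":0,"dz":-1,"yaw":0},{"dx":0,"dy":0,"dz":-1,"yaw":0},{"dx":0,"dy":0,"dz":-1,"yaw":0},{"dx":0,"dy":0,"dz":0,"yaw":0}])

```text
t: 8.15
eef_pos: [548.4, 191.8, 59.5]
tcp_rot: [-3.141, 0.0, 1.66]
ft_force: [-0.2, -0.1, -0.1]
opening: 0.002
```

drive_tool(commands=[{"dx":0,"dy":0,"dz":-1,"yaw":0},{"dx":0,"dy":0,"dz":-1,"yaw":0},{"dx":0,"dy":0,"dz":-1,"yaw":0},{"dx":0,"dy":0,"dz":0,"yaw":0}])

```text
t: 8.48
eef_pos: [548.7, 191.8, 56.9]
tcp_rot: [3.141, -0.0, 1.66]
ft_force: [-0.9, 0.1, 2.7]
opening: 0.004
```

```bash
python3 look.py j1; python3 - <<'E'
from h import *
print(env.state()['ft_force'],env.state()['moment'])
save('j1s',env.read_camera('side'))
a=cv2.imread('pics/j1s.png');b=cv2.imread('pics/j1.png')
f=lambda i,x,y,w,h,k:cv2.resize(i[y:y+h,x:x+w],None,fx=k,fy=k,interpolation=cv2.INTER_CUBIC)
cv2.imwrite('pics/j2.png',np.hstack([f(a,295,180,50,75,8),f(b,300,190,50,75,8)]))
E
```

```text
8.4833 [548.6863791  191.82231825  56.92746414] [ 3.14105664e+00 -2.23041577e-05  1.65998158e+00]
[-0.29330957 -0.1599059   2.96655759] [-0.08181349 -0.05669303 -0.03353941]
```

View pics/j2.png

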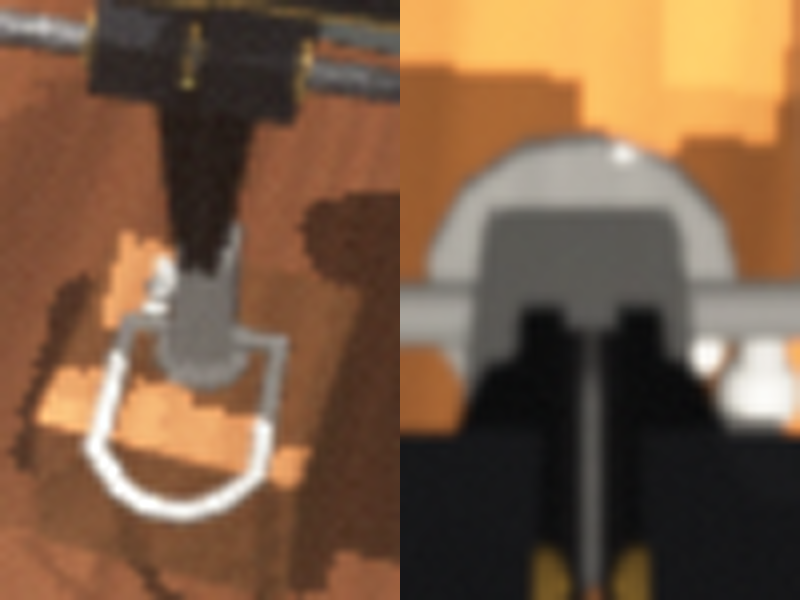

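Contact with the block top (z≈96) came at a reported z of about 57. So the real fingertips sit about 39 mm higher than the reported TCP, which matches the triangulated tips. I'll correct for that: lift, open, and go down to a reported z of about 28.

drive_tool(commands=[{"dx":0,"dy":0,"dz":10,"yaw":0},{"dx":0,"dy":-1,"dz":0,"yaw":0},{"dx":0,"dy":0,"dz":0,"yaw":0},{"dx":0,"dy":0,"dz":0,"yaw":0},{"dx":0,"dy":0,"dz":0,"yaw":0}], grip=0.6)

```text
t: 9.0
eef_pos: [548.4, 190.7, 66.7]
tcp_rot: [-3.142, 0.0, 1.66]
ft_force: [0.0, 0.1, -0.3]
opening: 0.296
```

drive_tool(commands=[{"dx":0,"dy":0,"dz":0,"yaw":0},{"dx":0,"dy":0,"dz":0,"yaw":0},{"dx":0,"dy":0,"dz":0,"yaw":0}], grip=0.6)

```text
t: 9.25
eef_pos: [548.5, 190.8, 66.6]
tcp_rot: [-3.141, 0.0, 1.66]
ft_force: [-0.6, 0.4, 0.4]
opening: 0.508
```

drive_tool(commands=[{"dx":0,"dy":0,"dz":-9,"yaw":0},{"dx":0,"dy":0,"dz":-9,"yaw":0},{"dx":0,"dy":0,"dz":-9,"yaw":0},{"dx":0,"dy":0,"dz":-8,"yaw":0},{"dx":0,"dy":0,"dz":0,"yaw":0}], grip=0.6)

```text
t: 9.67
eef_pos: [547.5, 190.5, 29.5]
tcp_rot: [-3.139, 0.0, 1.66]
ft_force: [-0.3, -0.3, 0.4]
opening: 0.6
```

drive_tool(commands=[{"dx":0,"dy":0,"dz":-2,"yaw":0},{"dx":0,"dy":0,"dz":0,"yaw":0},{"dx":0,"dy":0,"dz":0,"yaw":0},{"dx":0,"dy":0,"dz":0,"yaw":0},{"dx":0,"dy":0,"dz":0,"yaw":0}], grip=0.05)

```text
t: 10.08
eef_pos: [548.7, 190.8, 30.1]
tcp_rot: [3.141, -0.0, 1.66]
ft_force: [0.2, -0.1, -0.2]
opening: 0.307
```

drive_tool(commands=[{"dx":0,"dy":0,"dz":0,"yaw":0},{"dx":0,"dy":0,"dz":0,"yaw":0},{"dx":0,"dy":0,"dz":0,"yaw":0},{"dx":0,"dy":0,"dz":0,"yaw":0}], grip=0.05)

```text
t: 10.42
eef_pos: [548.5, 190.8, 29.9]
tcp_rot: [3.141, -0.0, 1.66]
ft_force: [-1.3, -0.5, 2.1]
opening: 0.164
```

```bash
python3 look.py k1; python3 - <<'E'
from h import *
print(env.state()['opening'],env.state()['ft_force'],env.state()['moment'])
save('k1s',env.read_camera('side'))
a=cv2.imread('pics/k1s.png');b=cv2.imread('pics/k1.png')
f=lambda i,x,y,w,h,k:cv2.resize(i[y:y+h,x:x+w],None,fx=k,fy=k,interpolation=cv2.INTER_CUBIC)
cv2.imwrite('pics/k2.png',np.hstack([f(a,295,180,50,75,8),f(b,300,190,50,75,8)]))
E
```

```text
10.4167 [548.51907151 190.81192243  29.90838094] [ 3.14136115e+00 -2.80900167e-05  1.65991788e+00]
0.16472354706213058 [0.08033384 0.22600707 2.12811224] [-0.04012103  0.0172526   0.01394968]
```

View pics/k2.png

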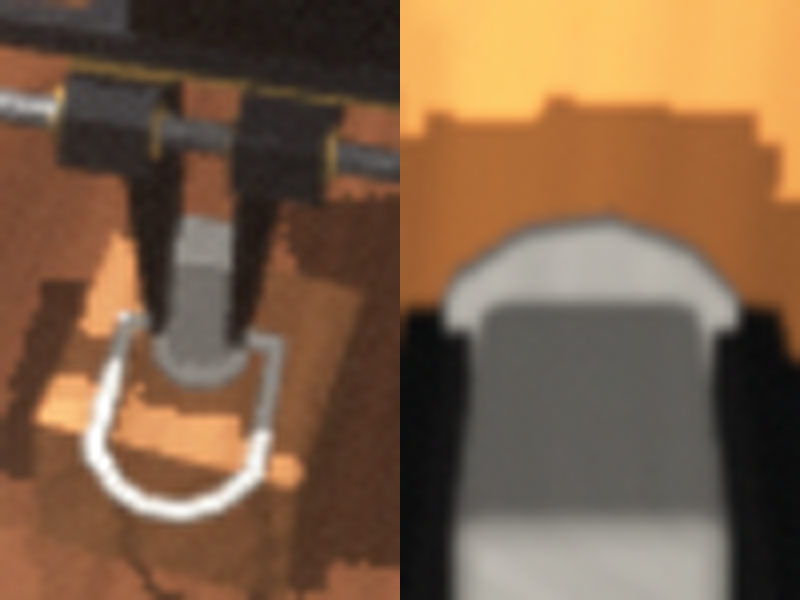

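drive_tool(commands=[{"dx":0,"dy":0,"dz":5,"yaw":0},{"dx":0,"dy":0,"dz":15,"yaw":0},{"dx":0,"dy":0,"dz":25,"yaw":0},{"dx":0,"dy":0,"dz":25,"yaw":0},{"dx":0,"dy":0,"dz":30,"yaw":0}])

```text
t: 10.93
eef_pos: [547.8, 190.6, 130.2]
tcp_rot: [-3.14, 0.0, 1.66]
ft_force: [0.8, -0.1, -1.3]
opening: 0.168
```

drive_tool(commands=[{"dx":0,"dy":0,"dz":35,"yaw":-1},{"dx":0,"dy":0,"dz":35,"yaw":-1},{"dx":0,"dy":0,"dz":30,"yaw":-1},{"dx":0,"dy":-25,"dz":0,"yaw":-1},{"dx":0,"dy":-25,"dz":0,"yaw":-1}])

```text
t: 11.35
eef_pos: [548.8, 141.1, 231.9]
tcp_rot: [3.138, -0.001, 1.574]
ft_force: [0.5, -0.4, -2.9]
opening: 0.168
```

```bash
python3 look.py l1; python3 - <<'E'
from h import *
print(env.state()['opening'],env.state()['ft_force'],env.state()['moment'])
save('l1s',env.read_camera('side'))
a=cv2.imread('pics/l1s.png');b=cv2.imread('pics/l1.png')
f=lambda i,x,y,w,h,k:cv2.resize(i[y:y+h,x:x+w],None,fx=k,fy=k,interpolation=cv2.INTER_CUBIC)
cv2.imwrite('pics/l2.png',np.hstack([f(a,290,80,100,150,4),f(b,260,130,100,150,4)]))
E
```

```text
11.35 [548.81688254 141.08533686 231.87698146] [ 3.13792047e+00 -5.07838542e-04  1.57403885e+00]
0.16346732719370533 [ 1.51948962 -2.39805432 -1.42829755] [-0.13789885 -0.17449578 -0.03866814]
```

View pics/l2.png

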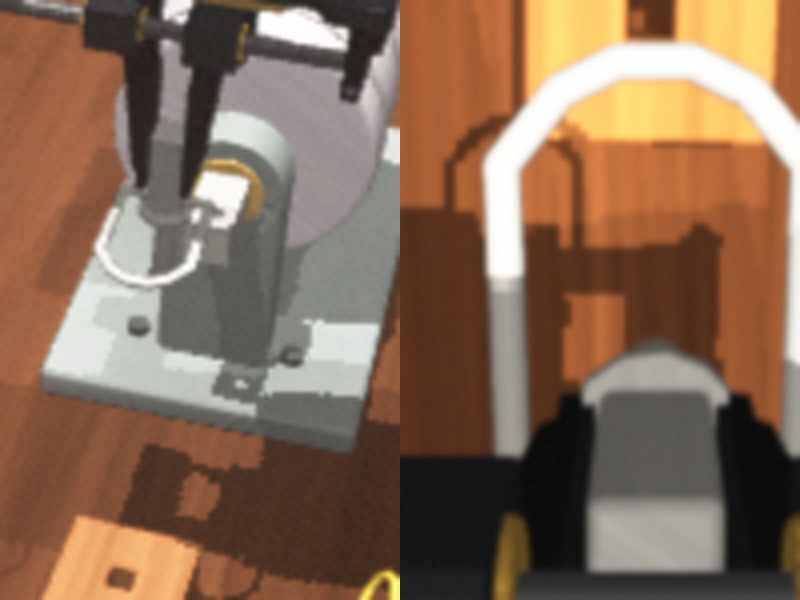

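```bash
python3 - <<'E'
from h import *
import pickle
c,e,r=pickle.load(open('pics/l1.pkl','rb'))
q=lambda x,y:(260+(x-400)/4,130+y/4)
for p in [(588,498),(723,498)]: print(onz(c,q(*p),e[2]+66.1).round(1)-e)
for p in [(600,390),(715,390)]: print('botfront',onz(c,q(*p),e[2]+24.1).round(1)-e)
print('collar',onz(c,q(655,343),e[2]+20.1)-e, 'ringend',onz(c,q(643,62),e[2]+24)-e)
c,e,r=pickle.load(open('pics/k1.pkl','rb'))
q=lambda x,y:(300+(x-400)/8,190+y/8)
for p in [(455,515),(730,515)]: print(onz(c,q(*p),e[2]+66.1).round(1)-e)
for p in [(483,305),(697,305)]: print('botfront',onz(c,q(*p),e[2]+24.1).round(1)-e)
E
```

```text
[-7.91688254  9.01466314 66.12301854]
[ 7.28311746  9.11466314 66.12301854]
botfront [-7.91688254  7.91466314 24.12301854]
botfront [ 8.48311746  7.91466314 24.12301854]
collar [-0.12581179 13.69377476 20.1       ] ringend [-1.92821666 54.19076032 24.        ]
[-8.31907151  8.48807757 66.09161906]
[ 7.08092849  9.78807757 66.09161906]
botfront [-8.11907151  6.78807757 24.09161906]
botfront [ 7.08092849  8.18807757 24.09161906]
```

drive_tool(commands=[{"dx":-0.4,"dy":-36,"dz":0,"yaw":0},{"dx":0,"dy":-36,"dz":0,"yaw":0},{"dx":0,"dy":-30,"dz":0,"yaw":0},{"dx":0,"dy":-20,"dz":0,"yaw":0},{"dx":0,"dy":-4.6,"dz":0,"yaw":0}])

```text
t: 11.87
eef_pos: [548.0, 11.9, 229.7]
tcp_rot: [-3.141, 0.0, 1.571]
ft_force: [-0.8, -0.1, -2.2]
opening: 0.171
```

drive_tool(commands=[{"dx":0,"dy":0,"dz":-15,"yaw":0},{"dx":0,"dy":0,"dz":-15,"yaw":0},{"dx":0,"dy":0,"dz":-10,"yaw":0},{"dx":0,"dy":0,"dz":0,"yaw":0},{"dx":0,"dy":0,"dz":0,"yaw":0}])

```text
t: 12.28
eef_pos: [548.1, 14.8, 189.6]
tcp_rot: [-3.141, -0.0, 1.573]
ft_force: [0.6, 0.5, -1.5]
opening: 0.169
```

```bash
python3 look.py m1; python3 - <<'E'
from h import *
print(env.state()['ft_force'],env.state()['moment'])
save('m1s',env.read_camera('side'));save('m1t',env.read_camera('top'))
a=cv2.imread('pics/m1s.png');b=cv2.imread('pics/m1.png');t=cv2.imread('pics/m1t.png')
f=lambda i,x,y,w,h,k:cv2.resize(i[y:y+h,x:x+w],None,fx=k,fy=k,interpolation=cv2.INTER_CUBIC)
cv2.imwrite('pics/m2.png',np.hstack([f(a,310,70,66,100,6),f(b,280,160,66,100,6)]))
E
```

```text
12.2833 [548.07091733  14.81735953 189.62818882] [-3.14073662e+00 -1.89518058e-04  1.57331662e+00]
[-0.25056837  0.1236065  -1.95257175] [-0.03392236 -0.12292764  0.01966882]
```

View pics/m2.png

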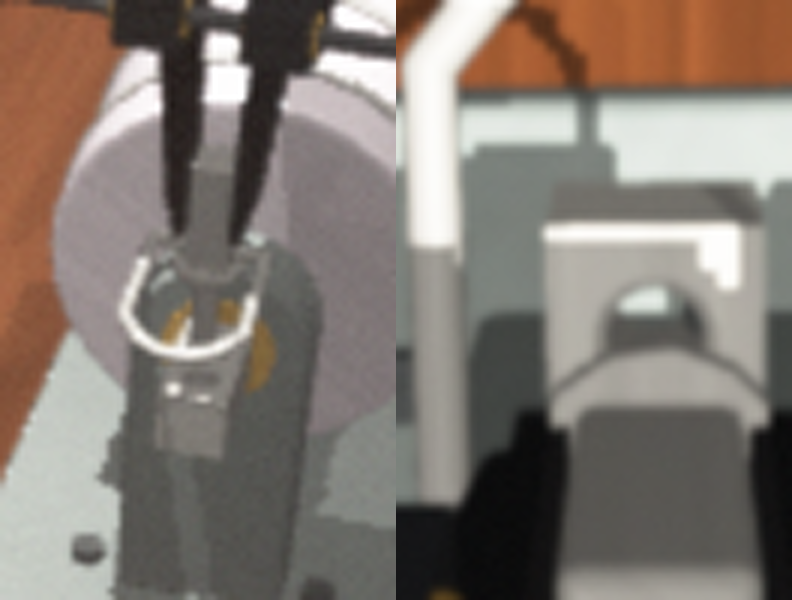

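```bash
python3 - <<'E'
from h import *
import pickle
c,e,r=pickle.load(open('pics/m1.pkl','rb'))
q=lambda x,y:(280+(x-396)/6,160+y/6)
for p in [(545,224),(765,224),(605,320),(710,320),(657,280)]: print(onz(c,q(*p),163).round(1))
print('block top front')
for p in [(556,570),(762,570)]: print(onz(c,q(*p),e[2]+66.1).round(1))
for p in [(572,408),(742,408)]: print('blockbot',onz(c,q(*p),e[2]+24.1).round(1))
for p in [(660,348)]: print('collar +13',onz(c,q(*p),e[2]+22).round(1))
a=cv2.imread('pics/m1s.png')
cv2.imwrite('pics/m3.png',cv2.resize(a[95:145,325:365],None,fx=14,fy=14,interpolation=cv2.INTER_CUBIC)[:600])
S=P('side')
for X in [(548.1,15.5,173.7),(548.1,14.8,163),(548.1,29,163)]: print((proj(S,X)-[325,95])*14)
E
```

```text
[534.6  28.3 163. ]
[560.7  28.4 163. ]
[541.7  16.5 163. ]
[554.3  16.6 163. ]
[547.9  21.5 163. ]
block top front
[540.3  23.6 255.7]
[555.8  23.7 255.7]
blockbot [539.8  22.4 213.7]
blockbot [556.   22.5 213.7]
collar +13 [548.2  27.8 211.6]
[253.54291652 465.59540288]
[249.38000109 518.23451289]
[228.62419571 571.45913139]
```

View pics/m3.png

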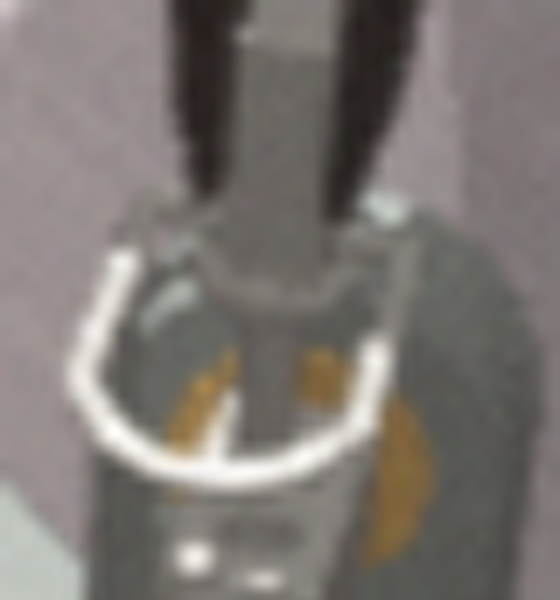

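drive_tool(commands=[{"dx":0,"dy":-0.5,"dz":-3,"yaw":0},{"dx":0,"dy":0,"dz":-3,"yaw":0},{"dx":0,"dy":0,"dz":-3,"yaw":0},{"dx":0,"dy":0,"dz":-2,"yaw":0},{"dx":0,"dy":0,"dz":-1,"yaw":0}])

```text
t: 12.85
eef_pos: [548.0, 13.7, 177.3]
tcp_rot: [-3.141, -0.0, 1.573]
ft_force: [-0.1, 0.7, -0.8]
opening: 0.164
```

drive_tool(commands=[{"dx":0,"dy":0,"dz":-1,"yaw":0},{"dx":0,"dy":0,"dz":-1,"yaw":0},{"dx":0,"dy":0,"dz":-1,"yaw":0},{"dx":0,"dy":0,"dz":0,"yaw":0}])

```text
t: 13.18
eef_pos: [548.1, 13.7, 174.6]
tcp_rot: [-3.142, 0.0, 1.573]
ft_force: [0.7, -0.4, -1.3]
opening: 0.164
```

drive_tool(commands=[{"dx":0,"dy":0,"dz":-1.5,"yaw":0},{"dx":0,"dy":0,"dz":-1.5,"yaw":0},{"dx":0,"dy":0,"dz":-1.5,"yaw":0},{"dx":0,"dy":0,"dz":0,"yaw":0}])

```text
t: 13.52
eef_pos: [548.0, 13.7, 169.9]
tcp_rot: [-3.141, -0.0, 1.573]
ft_force: [0.2, -0.3, -2.1]
opening: 0.167
```

drive_tool(commands=[{"dx":0,"dy":0,"dz":-1,"yaw":0},{"dx":0,"dy":0,"dz":-1,"yaw":0},{"dx":0,"dy":0,"dz":-1,"yaw":0},{"dx":0,"dy":0,"dz":0,"yaw":0}])

```text
t: 13.85
eef_pos: [548.0, 13.7, 167.1]
tcp_rot: [-3.141, -0.0, 1.573]
ft_force: [-0.9, 0.1, -1.8]
opening: 0.167
```

drive_tool(commands=[{"dx":0,"dy":0,"dz":-1,"yaw":0},{"dx":0,"dy":0,"dz":-1,"yaw":0},{"dx":0,"dy":0,"dz":-1,"yaw":0},{"dx":0,"dy":0,"dz":0,"yaw":0}])

```text
t: 14.18
eef_pos: [547.7, 13.7, 164.0]
tcp_rot: [-3.141, -0.0, 1.573]
ft_force: [-1.9, -1.1, -2.5]
opening: 0.167
```

```bash
python3 look.py n1; python3 - <<'E'
from h import *
print(env.state()['ft_force'],env.state()['moment'])
save('n1s',env.read_camera('side'))
a=cv2.imread('pics/n1s.png');b=cv2.imread('pics/n1.png')
f=lambda i,x,y,w,h,k:cv2.resize(i[y:y+h,x:x+w],None,fx=k,fy=k,interpolation=cv2.INTER_CUBIC)
cv2.imwrite('pics/n2.png',np.hstack([f(a,310,70,66,100,6),f(b,280,160,66,100,6)]))
E
```

```text
14.1833 [547.74743722  13.726344   163.9751443 ] [-3.14080253e+00 -6.86164703e-05  1.57269035e+00]
[-1.13083851 -0.09467622 -2.1940552 ] [-0.01728787  0.37052005 -0.00229758]
```

View pics/n2.png

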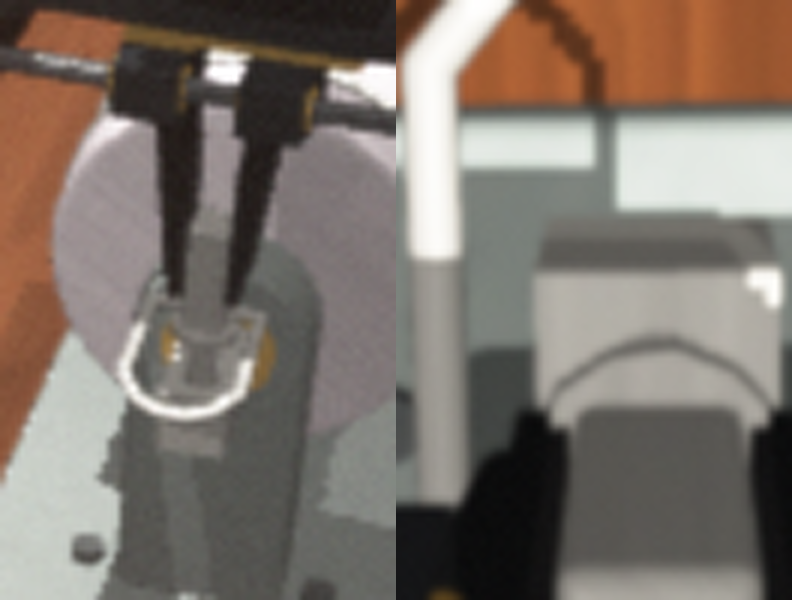

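drive_tool(commands=[{"dx":0,"dy":0,"dz":-1,"yaw":0},{"dx":0,"dy":0,"dz":-1,"yaw":0},{"dx":0,"dy":0,"dz":-1,"yaw":0},{"dx":0,"dy":0,"dz":-1,"yaw":0}])

```text
t: 14.62
eef_pos: [547.8, 13.7, 160.2]
tcp_rot: [-3.141, -0.0, 1.573]
ft_force: [-4.1, -0.0, 1.7]
opening: 0.165
```

drive_tool(commands=[{"dx":0,"dy":0,"dz":-1,"yaw":0},{"dx":0,"dy":0,"dz":-1,"yaw":0},{"dx":0,"dy":0,"dz":-1,"yaw":0},{"dx":0,"dy":0,"dz":-1,"yaw":0}])

```text
t: 14.95
eef_pos: [547.9, 13.7, 156.1]
tcp_rot: [-3.141, -0.0, 1.573]
ft_force: [-4.4, 1.3, 1.1]
opening: 0.163
```

drive_tool(commands=[{"dx":0,"dy":0,"dz":-2,"yaw":0},{"dx":0,"dy":0,"dz":-2,"yaw":0},{"dx":0,"dy":0,"dz":-2,"yaw":0},{"dx":0,"dy":0,"dz":-2,"yaw":0},{"dx":0,"dy":0,"dz":0,"yaw":0}])

```text
t: 15.37
eef_pos: [547.8, 13.7, 147.7]
tcp_rot: [-3.141, -0.0, 1.573]
ft_force: [-3.7, 0.1, -2.1]
opening: 0.167
```

drive_tool(commands=[{"dx":0,"dy":0,"dz":-1,"yaw":0},{"dx":0,"dy":0,"dz":-1,"yaw":0},{"dx":0,"dy":0,"dz":-1,"yaw":0},{"dx":0,"dy":0,"dz":0,"yaw":0}])

```text
t: 15.7
eef_pos: [548.0, 13.7, 145.0]
tcp_rot: [-3.141, -0.0, 1.573]
ft_force: [-5.2, 0.4, -1.3]
opening: 0.168
```

drive_tool(commands=[{"dx":0,"dy":0,"dz":-0.7,"yaw":0},{"dx":0,"dy":0,"dz":-0.7,"yaw":0},{"dx":0,"dy":0,"dz":0,"yaw":0}])

```text
t: 15.95
eef_pos: [548.0, 13.7, 143.7]
tcp_rot: [-3.141, -0.0, 1.573]
ft_force: [-4.1, -0.0, -1.1]
opening: 0.165
```

drive_tool(commands=[{"dx":0,"dy":0,"dz":-0.7,"yaw":0},{"dx":0,"dy":0,"dz":-0.7,"yaw":0},{"dx":0,"dy":0,"dz":0,"yaw":0}])

```text
t: 16.2
eef_pos: [548.1, 13.7, 142.8]
tcp_rot: [3.141, 0.0, 1.573]
ft_force: [-7.0, 0.4, 4.6]
opening: 0.163
```

drive_tool(commands=[{"dx":0,"dy":0,"dz":-0.6,"yaw":0},{"dx":0,"dy":0,"dz":0,"yaw":0},{"dx":0,"dy":0,"dz":0,"yaw":0}])

```text
t: 16.45
eef_pos: [548.2, 13.7, 142.8]
tcp_rot: [3.141, 0.0, 1.573]
ft_force: [-8.0, 0.2, 10.0]
opening: 0.165
```

```bash
python3 look.py o1; python3 - <<'E'
from h import *
print(env.state()['ft_force'],env.state()['moment'])
save('o1s',env.read_camera('side'))
a=cv2.imread('pics/o1s.png');b=cv2.imread('pics/o1.png')
f=lambda i,x,y,w,h,k:cv2.resize(i[y:y+h,x:x+w],None,fx=k,fy=k,interpolation=cv2.INTER_CUBIC)
cv2.imwrite('pics/o2.png',np.hstack([f(a,310,70,66,100,6),f(b,280,160,66,100,6)]))
E
```

```text
16.45 [548.21680082  13.66823267 142.80082073] [3.14062108e+00 1.69973998e-04 1.57275776e+00]
[-7.60647725  0.08975712 11.23471774] [ 0.03118319  1.57444491 -0.04413417]
```

View pics/o2.png

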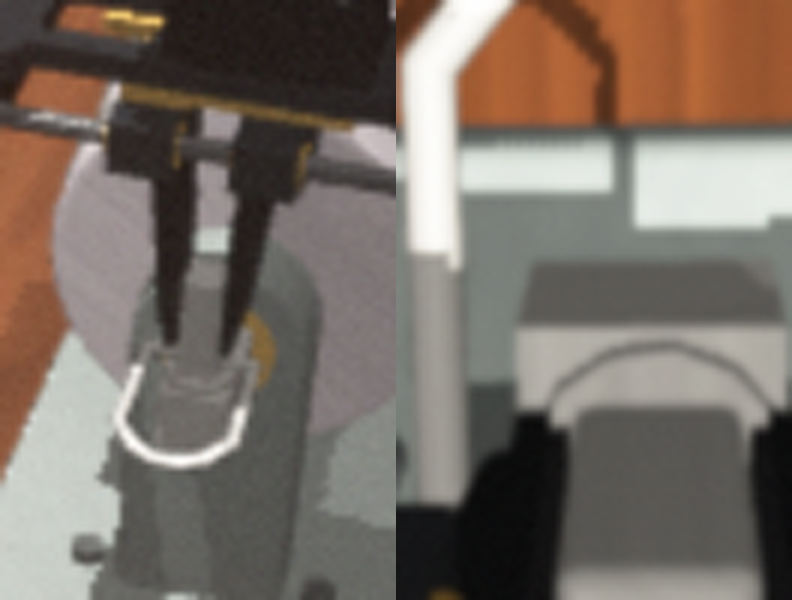

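drive_tool(commands=[{"dx":-0.6,"dy":0,"dz":0,"yaw":0},{"dx":0,"dy":0,"dz":0,"yaw":0},{"dx":0,"dy":0,"dz":0,"yaw":0}])

```text
t: 16.8
eef_pos: [548.2, 13.7, 142.8]
tcp_rot: [3.139, 0.0, 1.573]
ft_force: [-5.2, 0.5, 9.2]
opening: 0.169
```

drive_tool(commands=[{"dx":0,"dy":0,"dz":0,"yaw":0},{"dx":0,"dy":0,"dz":0,"yaw":0},{"dx":0,"dy":0,"dz":0,"yaw":0},{"dx":0,"dy":0,"dz":0,"yaw":0},{"dx":0,"dy":0,"dz":0,"yaw":0}], grip=0.5)

```text
t: 17.22
eef_pos: [547.8, 13.7, 141.8]
tcp_rot: [3.141, 0.0, 1.573]
ft_force: [-0.3, -0.1, -0.3]
opening: 0.457
```

drive_tool(commands=[{"dx":0,"dy":0,"dz":8,"yaw":0},{"dx":0,"dy":0,"dz":15,"yaw":0},{"dx":0,"dy":0,"dz":20,"yaw":0},{"dx":0,"dy":0,"dz":20,"yaw":0},{"dx":0,"dy":0,"dz":0,"yaw":0}], grip=0)

```text
t: 17.63
eef_pos: [549.1, 13.6, 208.9]
tcp_rot: [3.136, 0.001, 1.573]
ft_force: [-0.1, 0.1, 0.1]
opening: 0.205
```

drive_tool(commands=[{"dx":0,"dy":25,"dz":0,"yaw":0},{"dx":0,"dy":25,"dz":0,"yaw":0},{"dx":0,"dy":0,"dz":0,"yaw":0},{"dx":0,"dy":0,"dz":0,"yaw":0},{"dx":0,"dy":0,"dz":0,"yaw":0}], grip=0)

```text
t: 18.05
eef_pos: [547.5, 63.4, 204.7]
tcp_rot: [-3.141, 0.0, 1.573]
ft_force: [0.3, -1.8, 0.1]
opening: 0.006
```

```bash
python3 look.py p1; python3 - <<'E'
from h import *
print(env.state()['ft_force'],env.state()['moment'],env.state()['opening'])
save('p1s',env.read_camera('side'))
save('p1t',env.read_camera('top'))
a=cv2.imread('pics/p1s.png');b=cv2.imread('pics/p1.png')
f=lambda i,x,y,w,h,k:cv2.resize(i[y:y+h,x:x+w],None,fx=k,fy=k,interpolation=cv2.INTER_CUBIC)
cv2.imwrite('pics/p2.png',np.hstack([f(a,310,70,66,100,6),f(b,280,190,66,100,6)]))
E
```

```text
18.05 [547.45036111  63.44516353 204.70210268] [-3.14145975e+00  2.01125933e-04  1.57320914e+00]
[-0.54107028  1.14190675 -0.13158654] [-0.05269534 -0.11453691  0.00345387] 0.004604340822536395
```

View pics/p2.png

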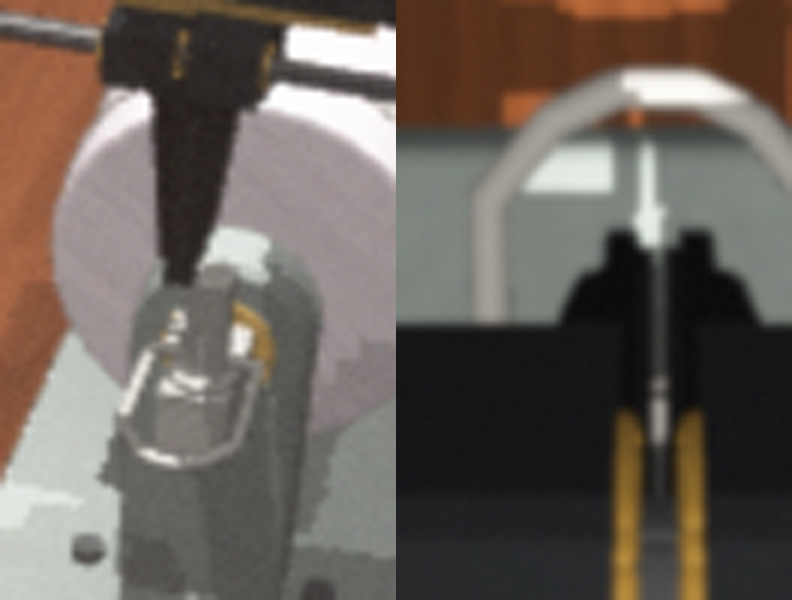

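View pics/p1.png

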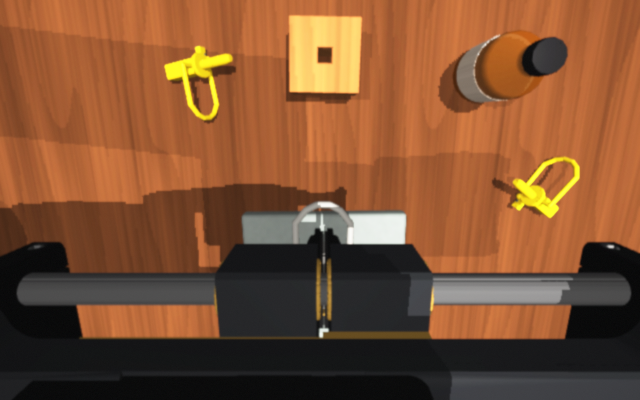

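```bash
python3 - <<'E'
from h import *
import pickle
c,e,r=pickle.load(open('pics/p1.pkl','rb'))
q=lambda x,y:(280+(x-396)/6,190+y/6)
for z in (172,166): print(z,[onz(c,q(*p),z).round(1) for p in [(670,85),(490,210)]])
S=P('side')
print(tri([(S,(310+180/6,70+458/6)),(c,q(670,85))]))
for z in (229,220): print(proj(S,(547.5,63.4,z)))
E
```

```text
172 [array([548.9,  70.4, 172. ]), array([526.7,  54.3, 172. ])]
166 [array([549. ,  68.9, 166. ]), array([526.2,  52.4, 166. ])]
(array([545.55950603,  67.64949945, 164.41538712]), [np.float64(1.6595469745210512), np.float64(4.633451933623079)])
[340.07619258 119.71987016]
[339.76154716 123.4006365 ]
```

drive_tool(commands=[{"dx":0.7,"dy":1,"dz":-15,"yaw":0},{"dx":0,"dy":0,"dz":-20,"yaw":0},{"dx":0,"dy":0,"dz":-15,"yaw":0},{"dx":0,"dy":0,"dz":-10,"yaw":0},{"dx":0,"dy":0,"dz":-3,"yaw":0}])

```text
t: 18.62
eef_pos: [547.6, 64.2, 140.4]
tcp_rot: [-3.139, 0.0, 1.572]
ft_force: [0.3, -0.8, 0.3]
opening: 0.005
```

drive_tool(commands=[{"dx":0,"dy":0,"dz":-3,"yaw":0},{"dx":0,"dy":0,"dz":-3,"yaw":0},{"dx":0,"dy":0,"dz":-3,"yaw":0},{"dx":0,"dy":0,"dz":-2,"yaw":0}])

```text
t: 18.95
eef_pos: [548.4, 64.7, 131.1]
tcp_rot: [3.141, 0.0, 1.573]
ft_force: [0.2, 0.1, -0.1]
opening: 0.003
```

```bash
python3 look.py r1; python3 - <<'E'
from h import *
print(env.state()['ft_force'],env.state()['moment'],env.state()['opening'])
save('r1s',env.read_camera('side'))
a=cv2.imread('pics/r1s.png');b=cv2.imread('pics/r1.png')
f=lambda i,x,y,w,h,k:cv2.resize(i[y:y+h,x:x+w],None,fx=k,fy=k,interpolation=cv2.INTER_CUBIC)
cv2.imwrite('pics/r2.png',np.hstack([f(a,310,70,66,100,6),f(b,280,190,66,100,6)]))
E
```

```text
18.95 [548.42240689  64.6701408  131.07619825] [3.14072570e+00 2.98394971e-05 1.57264519e+00]
[-0.48577141  0.00207586 -0.46706576] [-0.04564129 -0.13132999  0.03847002] 0.0047628556872102035
```

View pics/r2.png

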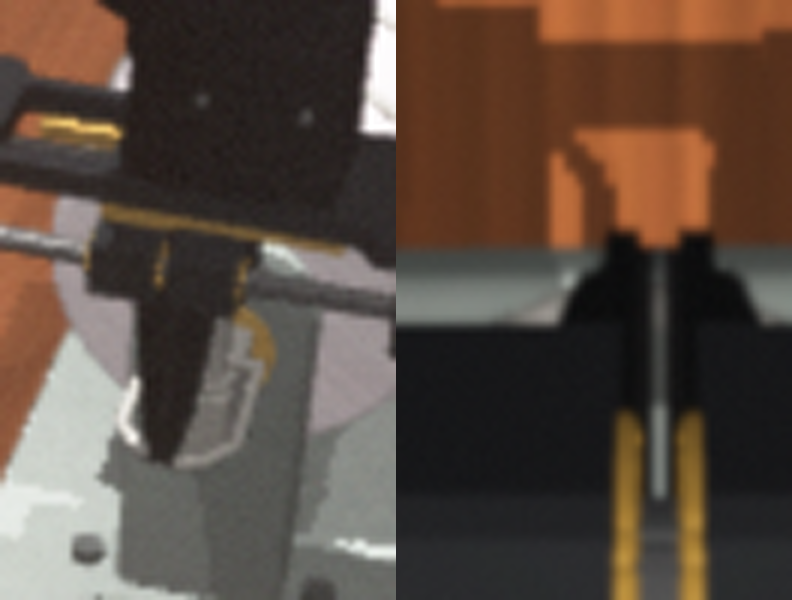

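drive_tool(commands=[{"dx":0,"dy":0,"dz":-1.5,"yaw":0},{"dx":0,"dy":0,"dz":-1.5,"yaw":0},{"dx":0,"dy":0,"dz":-1.5,"yaw":0},{"dx":0,"dy":0,"dz":-1.5,"yaw":0},{"dx":0,"dy":0,"dz":0,"yaw":0}])

```text
t: 19.47
eef_pos: [548.2, 64.6, 124.7]
tcp_rot: [-3.142, 0.0, 1.573]
ft_force: [0.5, -1.1, 0.7]
opening: 0.003
```

drive_tool(commands=[{"dx":0,"dy":0,"dz":-1.5,"yaw":0},{"dx":0,"dy":0,"dz":-1.5,"yaw":0},{"dx":0,"dy":0,"dz":-1.5,"yaw":0},{"dx":0,"dy":0,"dz":-1.5,"yaw":0},{"dx":0,"dy":0,"dz":0,"yaw":0}])

```text
t: 19.88
eef_pos: [548.1, 64.7, 118.5]
tcp_rot: [-3.141, 0.0, 1.573]
ft_force: [-0.0, -0.9, -0.0]
opening: 0.004
```

drive_tool(commands=[{"dx":0,"dy":0,"dz":-1.5,"yaw":0},{"dx":0,"dy":0,"dz":-1.5,"yaw":0},{"dx":0,"dy":0,"dz":-1.5,"yaw":0},{"dx":0,"dy":0,"dz":-1.5,"yaw":0},{"dx":0,"dy":0,"dz":0,"yaw":0}])

```text
t: 20.3
eef_pos: [548.3, 64.5, 112.8]
tcp_rot: [3.141, 0.0, 1.573]
ft_force: [-0.1, -2.5, 3.1]
opening: 0.004
```

drive_tool(commands=[{"dx":0,"dy":0,"dz":-1.5,"yaw":0},{"dx":0,"dy":0,"dz":-1.5,"yaw":0},{"dx":0,"dy":0,"dz":-1.5,"yaw":0},{"dx":0,"dy":0,"dz":-1.5,"yaw":0}])

```text
t: 20.63
eef_pos: [548.0, 65.0, 106.5]
tcp_rot: [-3.141, -0.0, 1.573]
ft_force: [-1.0, -0.9, 0.5]
opening: 0.001
```

```bash
python3 look.py s1; python3 - <<'E'
from h import *
print(env.state()['ft_force'],env.state()['moment'],env.state()['opening'])
save('s1s',env.read_camera('side'))
a=cv2.imread('pics/s1s.png');b=cv2.imread('pics/s1.png')
f=lambda i,x,y,w,h,k:cv2.resize(i[y:y+h,x:x+w],None,fx=k,fy=k,interpolation=cv2.INTER_CUBIC)
cv2.imwrite('pics/s2.png',np.hstack([f(a,310,90,66,100,6),f(b,280,190,66,100,6)]))
E
```

```text
20.6333 [547.97823508  64.95449011 106.48786067] [-3.14113748e+00 -3.70393601e-04  1.57261712e+00]
[-0.04103588 -0.68784256  0.3844923 ] [-0.08909578 -0.08646636  0.01596939] 0.006419890749574242
```

View pics/s2.png

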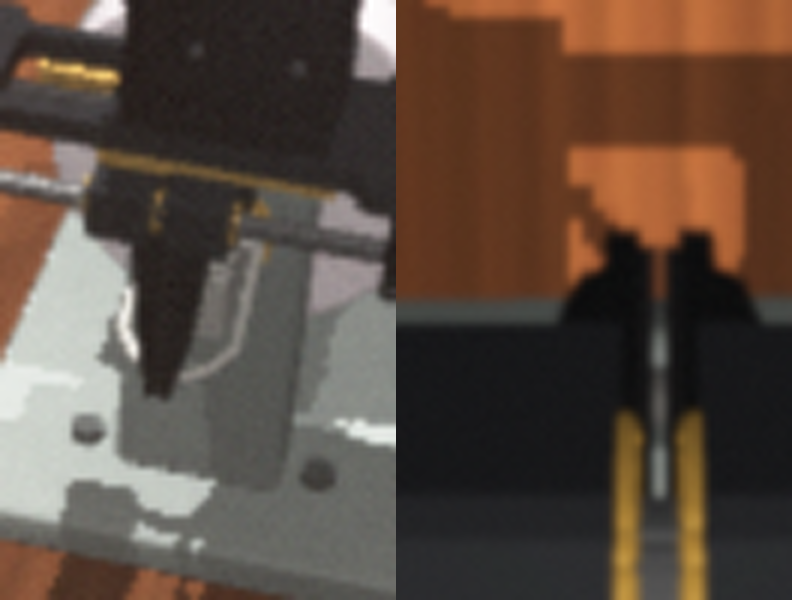

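```bash
python3 - <<'E'
from h import *
S=P('side')
for a in (0,.1,.2,.4,.6,.8,1.0,1.2,1.57):
    X=(548,14.5+54*np.cos(a),172-54*np.sin(a)); print(a,np.round(X,1),proj(S,X).round(1),((proj(S,X)-[310,90])*6).round())
print((proj(S,(548,65,145.5))-[310,90])*6,(proj(S,(548,55,145.5))-[310,90])*6)
E
```

```text
0 [548.   68.5 172. ] [337.4 143.5] [164. 321.]
0.1 [548.   68.2 166.6] [337.2 145.4] [163. 333.]
0.2 [548.   67.4 161.3] [337.1 147.2] [163. 343.]
0.4 [548.   64.2 151. ] [337.2 150. ] [163. 360.]
0.6 [548.   59.1 141.5] [337.5 151.9] [165. 372.]
0.8 [548.   52.1 133.3] [338.  152.9] [168. 377.]
1.0 [548.   43.7 126.6] [338.7 152.8] [172. 377.]
1.2 [548.   34.1 121.7] [339.5 151.9] [177. 371.]
1.57 [548.   14.5 118. ] [341.4 147.8] [188. 347.]
[161.60781875 373.12738018] [168.17134283 356.06577814]
```

drive_tool(commands=[{"dx":0,"dy":0,"dz":-1.5,"yaw":0},{"dx":0,"dy":0,"dz":-1.5,"yaw":0},{"dx":0,"dy":0,"dz":-1.5,"yaw":0},{"dx":0,"dy":0,"dz":-1.5,"yaw":0},{"dx":0,"dy":0,"dz":0,"yaw":0}])

```text
t: 21.15
eef_pos: [548.0, 64.7, 100.5]
tcp_rot: [-3.141, 0.0, 1.573]
ft_force: [-0.4, -0.6, -1.1]
opening: 0.006
```

```bash
python3 - <<'E'
from h import *
print(env.state()['ft_force'],env.state()['moment'],env.state()['opening'])
save('t1s',env.read_camera('side'))
a=cv2.imread('pics/t1s.png')
f=lambda i,x,y,w,h,k:cv2.resize(i[y:y+h,x:x+w],None,fx=k,fy=k,interpolation=cv2.INTER_CUBIC)
cv2.imwrite('pics/t2.png',f(a,310,100,70,60,9))
E
```

```text
[-0.35808598 -0.63863847 -1.09860538] [-0.05533651 -0.09306138  0.04865693] 0.005607282715546198
```

View pics/t2.png

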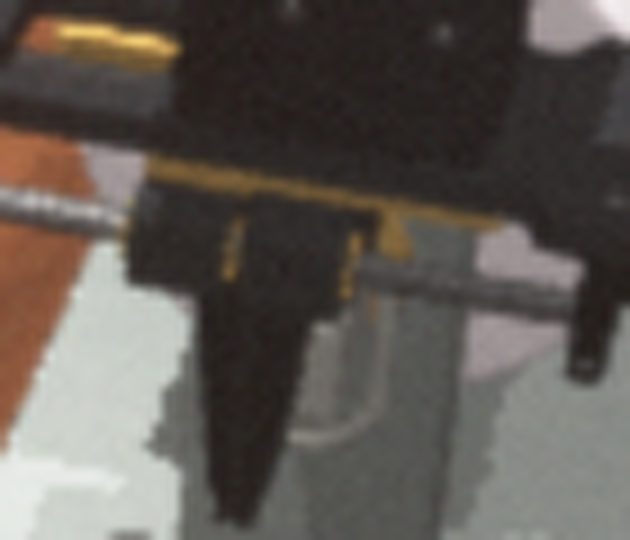

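drive_tool(commands=[{"dx":0,"dy":10,"dz":0,"yaw":0},{"dx":0,"dy":12,"dz":20,"yaw":0},{"dx":0,"dy":15,"dz":30,"yaw":0},{"dx":0,"dy":15,"dz":35,"yaw":0},{"dx":0,"dy":10,"dz":38,"yaw":0}])

```text
t: 21.62
eef_pos: [547.4, 128.4, 224.8]
tcp_rot: [-3.14, -0.0, 1.573]
ft_force: [0.3, 0.2, -0.4]
opening: 0.003
```

drive_tool(commands=[{"dx":-35,"dy":0,"dz":15,"yaw":0},{"dx":-35,"dy":0,"dz":10,"yaw":0},{"dx":-38,"dy":0,"dz":0,"yaw":0},{"dx":0,"dy":0,"dz":0,"yaw":0},{"dx":0,"dy":0,"dz":0,"yaw":0}])

```text
t: 22.03
eef_pos: [439.2, 127.3, 249.8]
tcp_rot: [3.14, -0.0, 1.574]
ft_force: [0.9, -0.1, 0.4]
opening: 0.011
```

```bash
python3 look.py u1; python3 - <<'E'
from h import *
print(env.state()['ft_force'])
save('u1s',env.read_camera('side'));save('u1t',env.read_camera('top'))
a=cv2.imread('pics/u1s.png');b=cv2.imread('pics/u1.png');t=cv2.imread('pics/u1t.png')
f=lambda i,x,y,w,h,k:cv2.resize(i[y:y+h,x:x+w],None,fx=k,fy=k,interpolation=cv2.INTER_CUBIC)
cv2.imwrite('pics/u2.png',np.hstack([f(a,315,100,50,75,8),f(t,380,180,50,75,8)]))
S=P('side')
for X in [(548,14.5,206),(548,14.5,163),(548,14.5,127),(548,14.5,118)]: print(((proj(S,X)-[315,100])*8).round())
E
```

```text
22.0333 [439.18713184 127.33351288 249.82777172] [ 3.13965661e+00 -3.38144301e-04  1.57351096e+00]
[ 0.86270195 -0.62665363 -0.66068584]
[235. 125.]
[223. 256.]
[213. 358.]
[211. 383.]
```

View pics/u2.png

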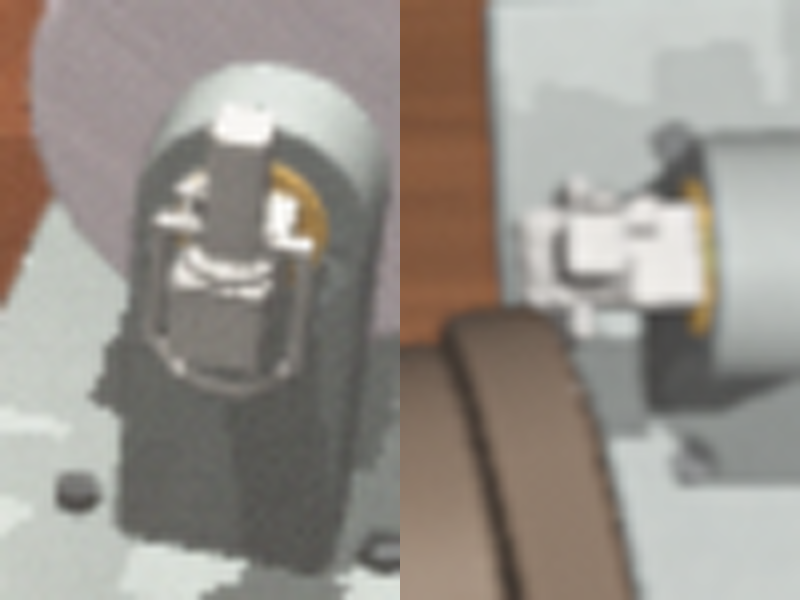

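View pics/u1s.png

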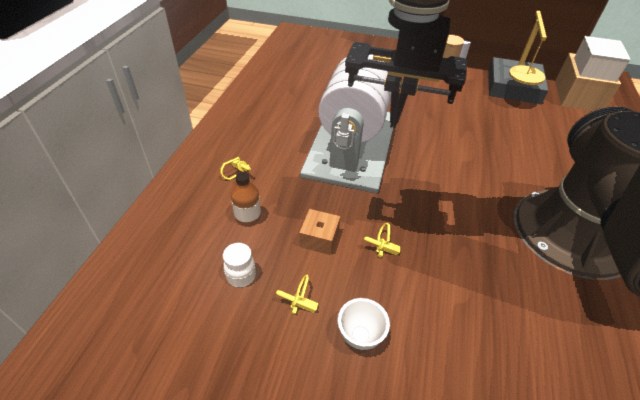

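View pics/u1.png

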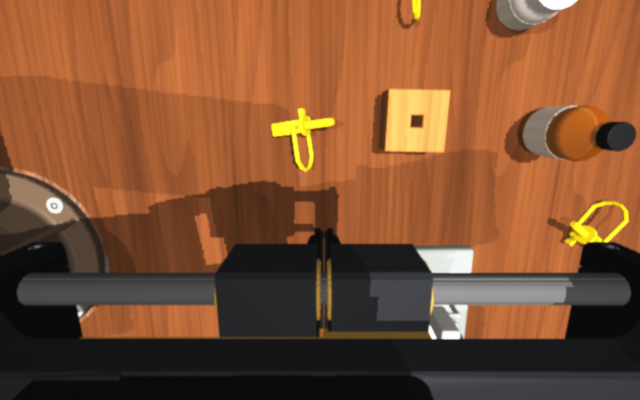

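```bash
python3 - <<'E'
from h import *
S=P('side');T=P('top')
a0=cv2.imread('pics/u1s.png');t0=cv2.imread('pics/u1t.png')
out=[]
for a in (None,1.57,1.3,1.0):
    row=[]
    for cal,im,o in ((S,a0,(315,100)),(T,t0,(380,180))):
        i=cv2.resize(im[o[1]:o[1]+75,o[0]:o[0]+50],None,fx=4,fy=4,interpolation=cv2.INTER_CUBIC)
        if a is not None:
            pts=[]
            for u,w in [(-20,0),(-21,34),(-12,48),(0,54),(12,48),(21,34),(20,0)]:
                X=(548.7+u,14.7+w*np.cos(a),172-w*np.sin(a)); pts.append((proj(cal,X)-o)*4)
            cv2.polylines(i,[np.array(pts).round().astype(int)],False,(0,0,255),1)
        row.append(i)
    out.append(np.vstack(row))
cv2.imwrite('pics/v.png',np.hstack(out))
E
```

```text
(no output)
```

View pics/v.png

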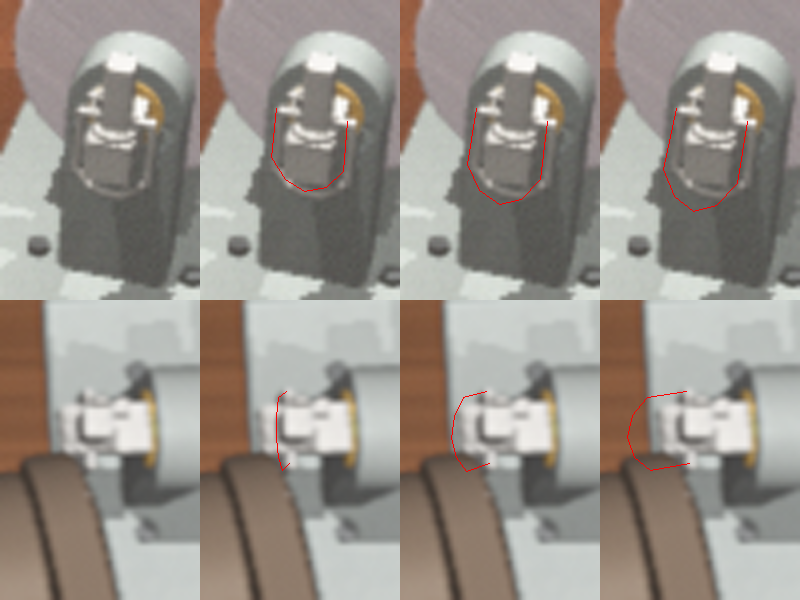

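```bash
python3 -c "
from h import *
print(env.state()['t']); print(env.job_done())"
```

```text
22.1833
the job is handed in; nothing more can be done
None
```

I took the linch pin from its stand, pushed it through the axle hole until its collar sat on the axle, and pressed the ring down until it snapped shut. I then backed the arm clear and handed the job in at about 22 s.

**Checks that passed**
- **Seating:** the pin sank with small forces. The collar met the axle at the height I had predicted (reported z 142.8 against 142.9), with about 11 N on the tool. The ring pointed towards the axle's free end.
- **Ring:** the force rose to about 3 N and then dropped away. In the last top and side pictures the ring hangs around the axle's end. The projected outline fits best at about 1.57 rad, better than at 1.3 or 1.0 rad.
- **Bystanders:** the bottle, jar and mortar stand at the same pixels as before, and the yellow look-alikes were not touched.

**What disagreed**
- **Fingertip height:** the real fingertips were about 39 mm higher than the reported TCP. My first grasp therefore closed just above the pin without touching it. I confirmed the offset by lightly touching the top of the pin (about 3 N) and used it from then on. When I pressed the ring, though, contact showed later than that offset predicted.
- **Ring fit:** in the side picture the ring sits 2–3 pixels off the projected outline. I put this down to the camera calibration.
- **Sideways force:** a push of about 5–8 N along x built up as the pin seated. It was gone once I let go.

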